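# Load a light three-bottle wine box evenly on its narrow packing block

### The job

Pack the three small bottles from the slanted rack upright into the light plywood box: the stout one in the middle cell and a slim one in each end cell. The light box is merely balanced on a narrow block, so load it in an order that never tips it, set the bottles down gently, and leave the box level where it stands, without disturbing the other things on the bench.

Things in the scene. Friction and masses are not known exactly. Their poses are not given: they have to be found in the camera images.
- rack: Fixed wooden rack, 290 mm wide, 135 mm tall, left or right of the middle; origin on the table at its middle. In three places 90 mm apart along its y the bottles, in any order, lean 29 degrees from vertical on a sloping bed, foot on a ledge, mouth towards its -x side (the robot). Bed and low dividers reach 105 mm up the bottles; the necks stand free. Lift a bottle out along its own axis.
- stout_mid (a point): Stout green glass bottle, full, 480 g +-15 %: 198 mm tall, 58 mm across up to 92 mm above the foot, then a long shoulder, then a straight dark neck 29 mm across from 140 mm to the top; paper label. Point: on its axis, 99 mm above the foot. z runs from foot to mouth (leaning 29 degrees at the start); the neck's middle is 70 mm further along z.
- slim_a_mid (a point): Slim green glass bottle, full, 340 g +-15 %: 185 mm tall, 50 mm across up to 103 mm above the foot, then a shoulder, then a straight dark neck 27 mm across from 128 mm to the top; paper label. Point: on its axis, 92.5 mm above the foot. z runs from foot to mouth (leaning 29 degrees at the start); the neck's middle is 62 mm further along z. Either slim one may go in either end cell.
- slim_b_mid (a point): Slim green glass bottle, full, 340 g +-15 %: 185 mm tall, 50 mm across up to 103 mm above the foot, then a shoulder, then a straight dark neck 27 mm across from 128 mm to the top; paper label. Point: on its axis, 92.5 mm above the foot. z runs from foot to mouth (leaning 29 degrees at the start); the neck's middle is 62 mm further along z. Same as the other slim one.
- block: Fixed dark wooden packing block, 68 mm (its x) by 120 mm (its y), 45 mm high; origin on the table at its middle. The box stands across it, centred, with both ends overhanging in the air.
- box: Loose, light (200 g) open plywood box, 208 (its x, roughly the robot's x) by 76 by 75 mm high, walls and floor 5 mm, on the block. Origin: centre of its underside. Three cells in a row along x: middle one 68 mm long inside, end ones 60 mm, all 66 mm wide, 70 mm deep. A slim bottle alone in an end cell tips it; with the stout one already in the middle it stays level.
- cell_near (a point): Centre of the floor of the end cell at the box's -x end (the one nearer the robot), 5 mm above the box's underside and 69 mm from its middle.
- cell_middle (a point): Centre of the floor of the middle cell, 5 mm above the box's underside.
- cell_far (a point): Centre of the floor of the end cell at the box's +x end (farther from the robot), 69 mm from the middle.
- tape: Bystander: loose roll of brown packing tape lying flat on the table, 100 mm across, 48 mm high; origin at its underside. Leave it alone.
- tumbler: Bystander: loose glass tumbler, 74 mm across, 85 mm tall; origin at its underside. Leave it alone.
- corkscrew: Bystander: loose corkscrew lying on the table, wooden bar 110 mm long along its y and a steel worm pointing along its x, 90 mm; origin on the table under the bar. Leave it alone.
There are look-alikes about, which are no part of the job. Leave any blue, pink or red look-alike of the part that bears slim_b_mid alone.

How it is judged:
By the outcome, as a careful person would: the job done as asked, in the order asked, and still so for the second after the job is handed in, with the robot touching nothing.
It also fails if it takes over 72 s, if anything falls off the work surface, if the arm or the gripper's body presses on something with over 40 N, if the wrist force passes 120 N, or if a joint passes its speed limit or range.

### The arm

A 7-joint arm with a two-finger parallel gripper is mounted at the origin on the work surface. World frame = base frame: x ahead of the robot, y to its left, z up, the work surface at z = 0. Lengths are in mm, angles in rad, forces in N, time in s.
With the tool pointing down it reaches from about 425 to 925 mm from the base axis. Payload 6.8 kg.
Tool frame: the origin (TCP) lies at the very end of the fingers, on their centre line; the grasp point (between the pads) lies 19 mm behind it (env.grasp_offset is the distance from the TCP to the grasp point, in mm); z points along the fingers, y is the direction in which the jaws open and shut (so a half turn about z gives the same grasp; the last joint's range is limited). The gripper opens to 85 mm and grips with 20 to 120 N. Pads are 22 mm wide; open, the fingers measure 114 mm over their backs; the gripper's body (76 mm by 85 mm) begins 54 mm behind the grasp point. The pads swing forward as they close: fully open they stand 13 mm farther back than shut.
Start: joints at [-1.437, 0.477, 0.022, 1.555, -0.011, 1.109, -0.083], TCP at [161.624, 655.381, 231.308] pointing down, gripper open.
Joint ranges: [-2.96, 2.96], [-0.34, 2.1], [-1.41, 1.46], [0.24, 2.44], [-1.37, 4.51], [0.17, 1.92], [-2.96, 2.96]. Speed limits (rad/s): [2.39, 2.39, 3.14, 3.14, 3.14, 3.14, 3.14].

### API

Orientations are given as a unit quaternion [x, y, z, w].
In Python, from plant import env, capture gives the robot as it stands.
- The arm moves only by the tool carry_out, never from a script. Its argument "rows" is a list that holds one entry, the list of rows, each a list of 7 numbers: the finger opening in mm, from 0 to 85.4, then the shift along the tool's x, y, z in mm, then the turn, a rotation vector about the tool's x, y, z in degrees. A call has 1 to 20 rows; each row is the pose to reach, as a shift and turn from the pose commanded when the call began, along the tool's axes at that moment; what a row does not reach only later rows make up. A row lasts 1/12 s, in which the tool goes at most 41.7 mm and 7.16 degrees, less where a joint would pass 70% of its speed; a pose out of reach is approached as far as the arm can. A call with a gripper value outside its range is refused whole. The fingers move at their own pace and stop on an object; "squeeze" is the grip in N (left out, the last holds). Time passes only in rows, so rows that repeat a pose let the fingers close. It gives the time, the measured TCP pose, the force and the opening at its end, in the units of the state.
- env.state(): the state, without advancing time (a new reading comes with each control period).
- capture(name): name is "side" or "top" or "wrist"; returns a dict with "color" (480x640x3 uint8, red, green, blue), "fovy" (degrees; the focal length in pixels is half the picture's height over the tangent of half this angle, whatever the lens; pixels are square), "cx", "cy" (the principal point, pixels), "rvec" (rotation vector, rad) and "tvec" (3), from world to camera coordinates, as OpenCV has them. Camera axes: x right, y down, z forward; pixel columns grow to the right and rows downward; lengths in mm; the calibration is good to about 2 mm. A picture is of the moment at which its call begins. There is no depth.
- env.sign_off(): hands the job in, once; it reports no verdict.
The state is a dict: "clock": time; "joints": joint angles; "qd": joint speeds; "tau": joint torques, N m; "position": TCP position; "tool_rot": TCP orientation; "wrist_force": force on the tool from outside, world axes, zero at the start; "torque": the same for the moment, N m; "opening": finger opening in mm.
Only numpy, scipy, OpenCV 4.12 (cv2) and the standard library are available. Lean on these libraries where they do the work, as an engineer would, in place of code of your own. Each camera call takes 0.05 s, during which the arm holds its last target.

## Working session

There is one attempt and no reset: what is moved stays moved. The work goes in short steps, Python scripts to look and compute and a tool call to move; the robot and the scene stay as the last step left them, time stands still between calls to the robot, and variables do not carry over. Pictures are saved under pics/ and viewed, and the job is handed in when it is done.

Besides the shell and the picture viewer there is one more tool, called after "Call:" by a JSON object that holds its "op" and its "data". carry_out: Moves the arm, as the interface text tells. Its arguments: {"type":"object","properties":{"rows":{"type":"array"},"squeeze":{"type":"number"}},"required":["rows"]}

```bash
ls; mkdir -p pics; python3 - <<'E'
from plant import env, capture
import cv2
s=env.state();print(s)
print(env.grasp_offset)
for n in("side","top","wrist"):
    c=capture(n);cv2.imwrite(f"pics/{n}0.png",c["color"][:,:,::-1]);print(n,c["fovy"],c["cx"],c["cy"],c["rvec"],c["tvec"])
E
```

```text
pics
{'clock': 0.0, 'joints': array([-1.43709104,  0.47779532,  0.02235739,  1.55647641, -0.0115033 ,
        1.10931685, -0.08306068]), 'qd': array([-0.00058147, -0.00056011, -0.00116194,  0.00046616,  0.00058485,
        0.00021798,  0.00059258]), 'tau': array([ 1.40941615e-03, -5.96470821e+01,  1.60854835e+00, -2.81193709e+01,
        1.24907697e-02,  9.51857219e-03,  3.09820777e-06]), 'position': array([161.51229461, 654.76268818, 230.31874263]), 'tool_rot': array([ 1.20586660e-01,  9.92702365e-01, -9.32868746e-04, -4.06066609e-05]), 'wrist_force': array([-0.10212502,  0.65981708,  0.14633371]), 'torque': array([-0.02469143, -0.0095525 , -0.03768088]), 'opening': 85.60562075780418}
18.700000000000003
side 51.09838630763887 327.68253832872676 238.2792702776693 [ 2.32276589 -0.42302908  0.1883843 ] [-489.35025836  289.42820971 1115.53806782]
top 43.49684623635545 308.9566034793076 239.1522936940516 [ 2.17076409 -2.16385995  0.10969604] [ 132.22193894  570.5484629  1581.95874949]
wrist 61.26554575180771 319.5563875880552 244.6649158411463 [-2.26506714 -1.77719054 -0.28181777] [-674.96842321  -40.54531908  379.95565227]
```

View pics/side0.png

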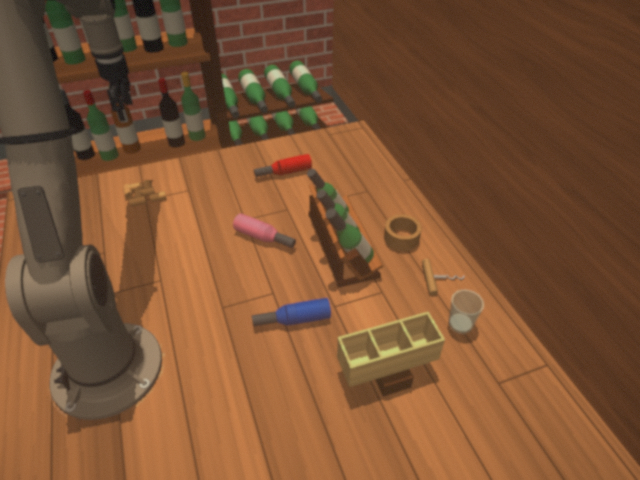

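View pics/top0.png

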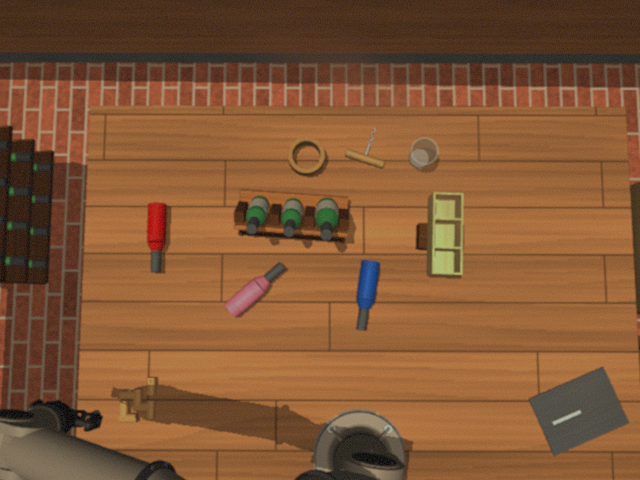

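View pics/wrist0.png

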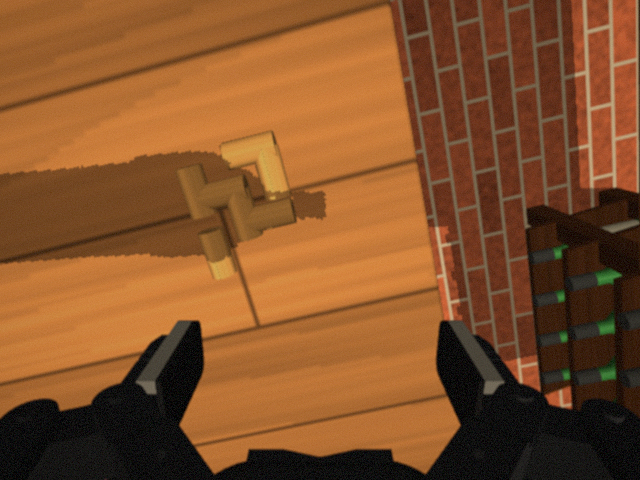

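```bash
python3 - <<'E'
import cv2
t=cv2.imread('pics/top0.png');s=cv2.imread('pics/side0.png')
def cr(im,x,y,w,h,k,n): cv2.imwrite(n,cv2.resize(im[y:y+h,x:x+w],None,fx=k,fy=k,interpolation=cv2.INTER_CUBIC))
cr(t,225,180,133,75,6,'pics/t_rack.png')
cr(t,405,180,80,110,5,'pics/t_box.png')
cr(s,290,160,100,130,4.5,'pics/s_rack.png')
cr(s,320,300,133,100,6,'pics/s_box.png')
E
python3 -c "
from plant import env
print([a for a in dir(env) if not a.startswith('_')])"
```

```text
['IKError', 'grasp_offset', 'sign_off', 'state']
```

View pics/t_rack.png

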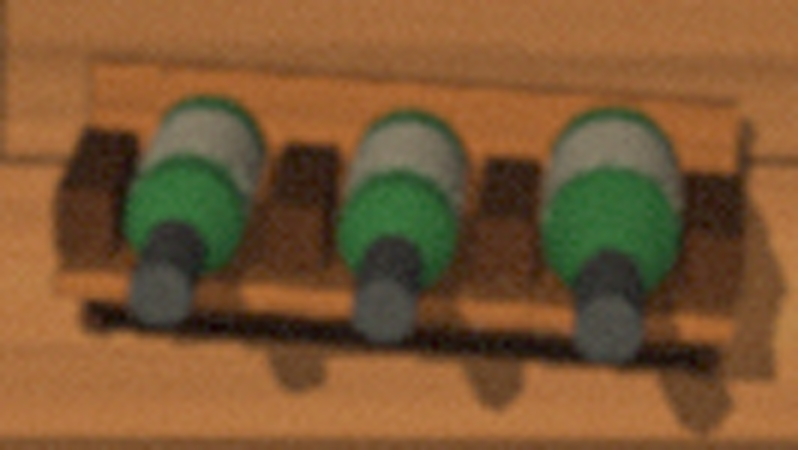

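View pics/t_box.png

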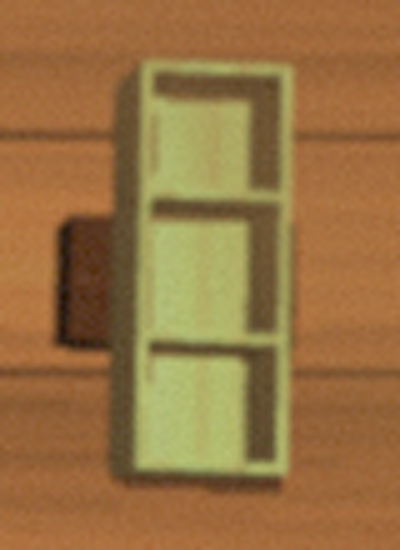

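View pics/s_rack.png

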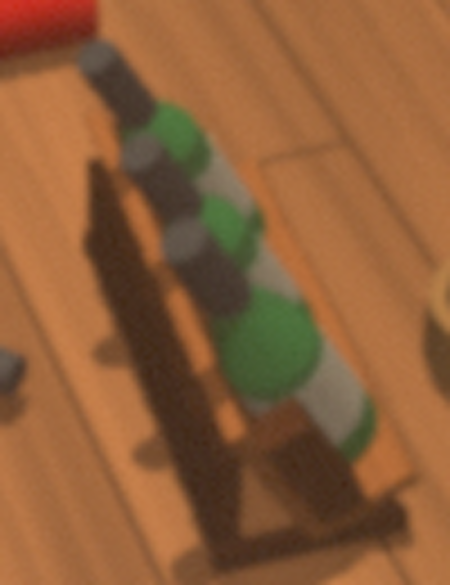

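View pics/s_box.png

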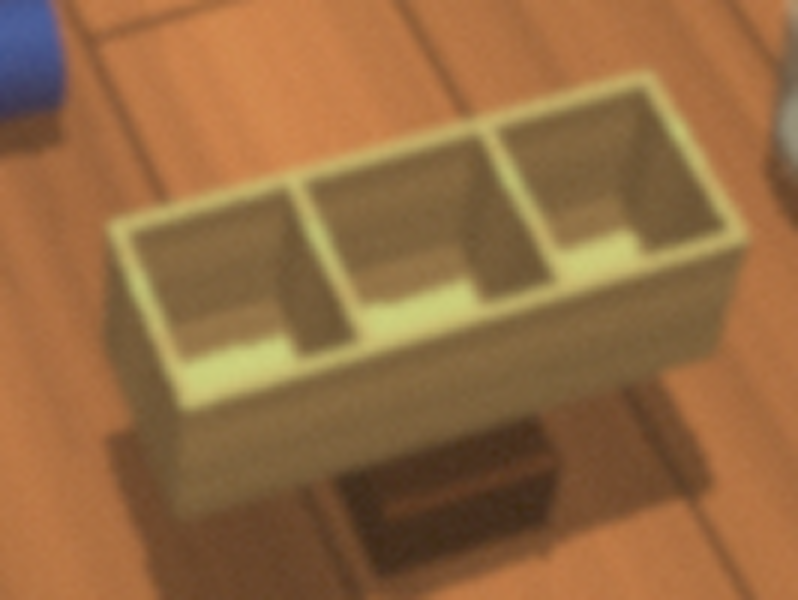

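```bash
cat > h.py <<'E'
import numpy as np, cv2
from scipy.spatial.transform import Rotation as R
from scipy.optimize import least_squares
def cam(c):
    f=240/np.tan(np.radians(c["fovy"])/2)
    return np.array([[f,0,c["cx"]],[0,f,c["cy"]],[0,0,1]]),np.array(c["rvec"]),np.array(c["tvec"])
def proj(C,P):
    return cv2.projectPoints(np.float64(P).reshape(-1,3),C[1],C[2],C[0],None)[0].reshape(-1,2)
E
cat > meas.py <<'E'
from h import *
from plant import env,capture
import json
T=cam(capture("top"));S=cam(capture("side"))
pt=np.array([(251.7,228.8),(289.2,231.7),(326.3,234.7)]);ps=np.array([(312.2,172.9),(321.6,193.8),(331.1,213.3)])
# both points: mouth centre
M=[]
for a,b in zip(pt,ps):
    r=least_squares(lambda p:np.r_[(proj(T,p)-a).ravel(),(proj(S,p)-b).ravel()],[500,100,200.])
    M.append(r.x);print('mouth',r.x.round(1),'res',r.fun.round(2))
M=np.array(M)
d=M[0]-M[1];print('yaw L-M',np.degrees(np.arctan2(-d[0],d[1])),np.linalg.norm(d))
d=M[1]-M[2];print('yaw M-R',np.degrees(np.arctan2(-d[0],d[1])),np.linalg.norm(d))
bt=np.array([(433,192.4),(463.8,193),(431.4,274.8),(462.6,275.4)])
bs=np.array([(428.3,312),(444.5,339.7),(338.3,337.5),(350.5,368)])
L=np.array([(104,38,75),(104,-38,75),(-104,38,75),(-104,-38,75.)])
def pts(q): 
    return R.from_euler('z',q[3]).apply(L)+q[:3]
r=least_squares(lambda q:np.r_[(proj(T,pts(q))-bt).ravel(),(proj(S,pts(q))-bs).ravel()],[500,-200,45,0.])
print('box',r.x.round(1),np.degrees(r.x[3]),r.fun.round(1))
E
python3 meas.py
```

```text
mouth [579.5 271.1 194.8] res [ 0.21 -0.79 -0.87  0.12]
mouth [572.4 180.7 197. ] res [ 0.2  -0.74 -0.79  0.11]
mouth [563.7  92.  209.7] res [ 0.17 -0.61 -0.62  0.09]
yaw L-M -4.5018604350908165 90.71583647287329
yaw M-R -5.61422203688399 90.05800842322623
box [ 578.4 -218.    44.    -0. ] -2.093612996667209 [ 0.7 -0.8 -0.2 -0.2  0.8 -1.6 -0.1 -1.  -0.8 -0.2 -0.3  0.3 -1.4 -0.1
 -0.7  0.4]
```

```bash
cat >> h.py <<'E'
def tilt_rot(yaw,tilt,flip=False):
    # bottle frame: z leaning to rack -x by tilt; tool z=-bottle z, tool y=+-rack y
    B=(R.from_euler('z',yaw)*R.from_euler('y',-tilt)).as_matrix()
    y=B[:,1]*(-1 if flip else 1); z=-B[:,2]
    return np.column_stack([np.cross(y,z),y,z]),B
def delta(s,p,Rm):
    R0=R.from_quat(s["tool_rot"]); 
    return R0.inv().apply(np.array(p)-s["position"]).round(1),np.degrees((R0.inv()*R.from_matrix(Rm)).as_rotvec()).round(2)
E
python3 - <<'E'
from h import *
from plant import env,capture
s=env.state();R0=R.from_quat(s["tool_rot"]);print(R0.as_matrix().round(3))
C=cam(capture("wrist"));Rc=R.from_rotvec(C[1]);o=-Rc.inv().apply(C[2]);print('cam in tool',R0.inv().apply(o-s["position"]),(Rc*R0).inv().as_matrix().round(3))
T=cam(capture("top"))
# rack lines -> plane
def back(C,px,z):
    Rm=R.from_rotvec(C[1]).as_matrix();o=-Rm.T@C[2];d=Rm.T@np.linalg.inv(C[0])@np.array([*px,1]);return o+d*(z-o[2])/d[2]
for (a,b),z in((((85,315),(718,358)),10),(((95,65),(740,103)),50)):
    A,B=[back(T,(p[0]/6+225,p[1]/6+180),z) for p in(a,b)];d=A-B;print(A,B,np.degrees(np.arctan2(-d[0],d[1])),np.linalg.norm(d))
for fl in(0,1):
    Rm,B=tilt_rot(np.radians(-4.3),np.radians(29),fl)
    m=np.array([563.7,92,209.7]);g=m-B[:,2]*29;tcp=g+Rm[:,2]*19
    print(fl,tcp,delta(s,tcp-Rm[:,2]*150,Rm), Rm.round(2))
E
```

```text
[[-0.971  0.239 -0.   ]
 [ 0.239  0.971 -0.001]
 [-0.    -0.001 -1.   ]]
cam in tool [  80.41369879    0.54098332 -142.64492027] [[ 0.001 -0.951 -0.311]
 [ 1.     0.001  0.001]
 [-0.001 -0.311  0.951]]
[589.73643776 323.64848856  10.        ] [571.05652853  37.26944533  10.        ] -3.7319976753087847 286.987622399763
[697.03819793 316.14116942  50.        ] [680.77122165  29.4740257   50.        ] -3.2477758685832723 287.1283089552344
0 [586.9053574   90.25518041 167.71825406] (array([-476.5, -458.7,  -67.7]), array([ -2.47, -28.93,  -9.34])) [[-0.87  0.07  0.48]
 [ 0.07  1.   -0.04]
 [-0.48  0.   -0.87]]
1 [586.9053574   90.25518041 167.71825406] (array([-476.5, -458.7,  -67.7]), array([-42.75,   3.64, 165.28])) [[ 0.87 -0.07  0.48]
 [-0.07 -1.   -0.04]
 [ 0.48 -0.   -0.87]]
```

Call:
{"op": "carry_out", "data": {"rows": [[[85, -150, -140, -100, 0, 0, 0], [85, -150, -140, -100, 0, 0, 0], [85, -150, -140, -100, 0, 0, 0], [85, -150, -140, -100, 0, 0, 0], [85, -150, -140, -100, 0, 0, 0], [85, -150, -140, -100, 0, 0, 0], [85, -476, -459, -75, -2.5, -28.9, -9], [85, -476, -459, -75, -2.5, -28.9, -9], [85, -476, -459, -75, -2.5, -28.9, -9], [85, -476, -459, -75, -2.5, -28.9, -9], [85, -476, -459, -75, -2.5, -28.9, -9], [85, -476, -459, -75, -2.5, -28.9, -9], [85, -476, -459, -75, -2.5, -28.9, -9], [85, -476, -459, -75, -2.5, -28.9, -9], [85, -476, -459, -75, -2.5, -28.9, -9], [85, -476, -459, -75, -2.5, -28.9, -9], [85, -476, -459, -75, -2.5, -28.9, -9], [85, -476, -459, -75, -2.5, -28.9, -9], [85, -476, -459, -75, -2.5, -28.9, -9], [85, -476, -459, -75, -2.5, -28.9, -9]]]}}

```text
clock: 2.02
position: [513.7, 96.2, 306.4]
tool_rot: [0.039, 0.967, -0.008, 0.25]
wrist_force: [0.1, 0.4, -0.1]
opening: 84.9
```

```bash
python3 - <<'E'
from h import *
from plant import env,capture
c=capture("wrist");cv2.imwrite("pics/w1.png",c["color"][:,:,::-1])
s=env.state();print(s["clock"],s["joints"].round(2),s["position"],s["qd"].max())
E
```

```text
2.0667 [-1.02 -0.14  0.51  2.2   0.53  0.69  0.64] [513.49749969  96.94673005 306.38024316] 0.0035112156691473927
```

View pics/w1.png

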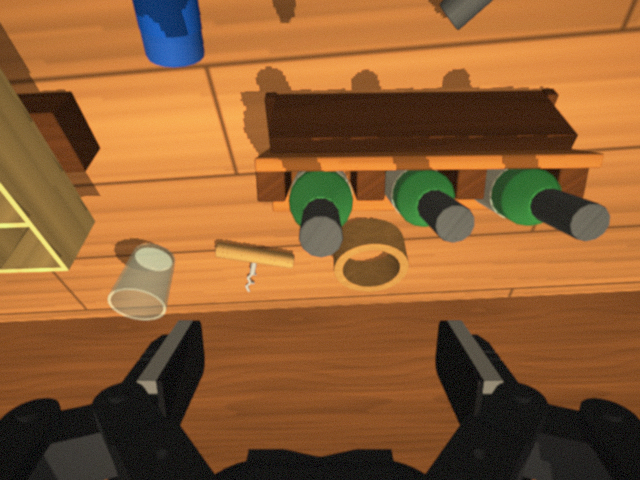

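```bash
python3 - <<'E'
import cv2
t=cv2.imread('pics/w1.png')
cv2.imwrite('pics/w1c.png',cv2.resize(t[150:280,270:630],None,fx=2.2,fy=2.2,interpolation=cv2.INTER_CUBIC))
E
```

```text
(no output)
```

View pics/w1c.png

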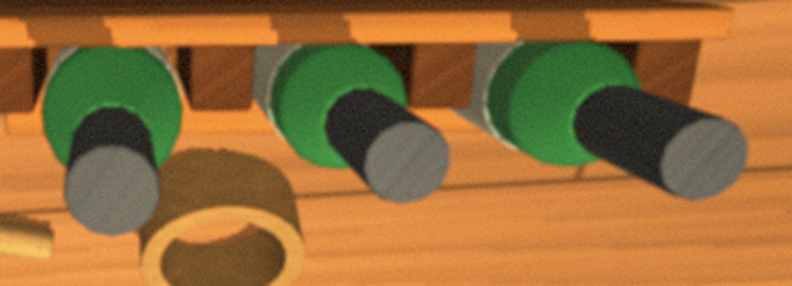

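```bash
cat > m2.py <<'E'
from h import *
from plant import env,capture
T=cam(capture("top"));S=cam(capture("side"));W=cam(capture("wrist"))
obs={'L':[(251.7,228.8),(312.2,172.9),(589.5,221.8)],'M':[(289.2,231.7),(321.6,193.8),(454.5,223.2)],'S':[(326.3,234.7),(331.1,213.3),(320.9,236.4)]}
w=[1,1,2]
P={}
for k,o in obs.items():
    f=lambda p:np.concatenate([wi*(proj(C,p)[0]-a) for C,a,wi in zip((T,S,W),o,w)])
    r=least_squares(f,[570,150,200.]);P[k]=r.x;print(k,r.x.round(1),r.fun.round(2))
d=P['L']-P['M'];print(np.degrees(np.arctan2(-d[0],d[1])),np.linalg.norm(d));d=P['M']-P['S'];print(d)
Rm,B=tilt_rot(np.radians(-3.9),np.radians(29))
print('M in stout local',B.T@(P['M']-P['S']),B.T@(P['L']-P['M']))
# predicted neck axis in wrist, base of neck
for k,h in(('S',58),('M',57),('L',57)): print(k,proj(W,P[k]-B[:,2]*h))
s=env.state()
for k,h in(('S',29),('M',30.5),('L',30.5)):
    tcp=P[k]-B[:,2]*h+Rm[:,2]*19;print(k,tcp.round(1),delta(s,tcp,Rm))
E
python3 m2.py
```

```text
L [577.7 276.4 195.6] [-2.04 -0.06 -2.24 -1.16 -0.45  0.07]
M [572.6 186.  194.8] [-1.96 -0.7  -1.46 -0.51 -0.38  0.02]
S [564.9  95.5 207.7] [-1.33 -1.02 -0.7  -0.32 -0.25 -0.06]
-3.2216668116535794 90.59161896658271
[  7.67368475  90.48134349 -12.89420951]
M in stout local [ -4.93773315  90.79374183 -12.00561672] [-0.53316353 90.58142191  1.25026727]
S [[320.65436474 215.06925058]]
M [[432.23905243 204.98339074]]
L [[544.78447554 203.74372981]]
S [588.1  93.9 165.7] (array([  2.8,   2.1, 159.2]), array([-0.13, -0.02, -0.56]))
M [596.5 184.3 151.5] (array([  8.6,  92.8, 172.5]), array([-0.13, -0.02, -0.56]))
L [601.6 274.8 152.3] (array([ 10. , 183.4, 171. ]), array([-0.13, -0.02, -0.56]))
```

Call:
{"op": "carry_out", "data": {"rows": [[[70, 2.5, 2, 40, 0, 0, -0.5], [70, 2.5, 2, 80, 0, 0, -0.5], [70, 2.5, 2, 110, 0, 0, -0.5], [70, 2.5, 2, 130, 0, 0, -0.5], [70, 2.5, 2, 145, 0, 0, -0.5], [70, 2.5, 2, 155, 0, 0, -0.5], [70, 2.5, 2, 159, 0, 0, -0.5], [70, 2.5, 2, 159, 0, 0, -0.5], [70, 2.5, 2, 159, 0, 0, -0.5]]]}}

```text
clock: 2.97
position: [588.7, 92.5, 166.6]
tool_rot: [0.035, 0.968, -0.009, 0.25]
wrist_force: [-0.5, -0.8, -0.4]
opening: 70.0
```

```bash
cat > look.py <<'E'
from h import *
from plant import env,capture
import sys
n=sys.argv[1]
for k in sys.argv[2:]:
    c=capture(k);cv2.imwrite(f"pics/{k}_{n}.png",c["color"][:,:,::-1])
s=env.state();print(s["clock"],s["joints"].round(2),s["position"].round(1),s["wrist_force"].round(1),s["opening"].round(1))
E
python3 look.py 2 wrist side; python3 - <<'E'
import cv2
a=cv2.imread('pics/wrist_2.png');b=cv2.imread('pics/side_2.png')[130:290,260:420]
cv2.imwrite('pics/c2.png',cv2.resize(cv2.hconcat([cv2.resize(a,(480,360)),cv2.resize(b,(360,360))]),(800,343)))
E
```

```text
Traceback (most recent call last):
  File "look.py", line 7, in <module>
    s=env.state();print(s["clock"],s["joints"].round(2),s["position"].round(1),s["wrist_force"].round(1),s["opening"].round(1))
                                                                                                         ^^^^^^^^^^^^^^^^^^
AttributeError: 'float' object has no attribute 'round'
```

View pics/c2.png

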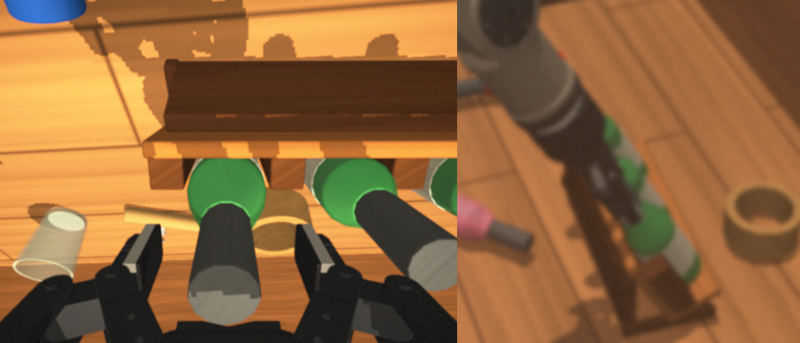

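Call:
{"op": "carry_out", "data": {"rows": [[[15, 0, 0, 0, 0, 0, 0], [15, 0, 0, 0, 0, 0, 0], [15, 0, 0, 0, 0, 0, 0], [15, 0, 0, 0, 0, 0, 0], [15, 0, 0, 0, 0, 0, 0], [15, 0, 0, 0, 0, 0, 0]]], "squeeze": 80}}

```text
clock: 3.57
position: [588.7, 92.0, 166.6]
tool_rot: [0.035, 0.967, -0.01, 0.25]
wrist_force: [-6.3, -1.0, 8.8]
opening: 27.6
```

```bash
sed -i 's/s\["opening"\].round(1)/round(s["opening"],1)/' look.py; python3 look.py 3 wrist
```

```text
3.6167 [-0.84  0.27  0.54  2.22  0.28  0.23  0.89] [588.6  92.  166.6] [-6.3 -1.   8.7] 27.4
```

View pics/wrist_3.png

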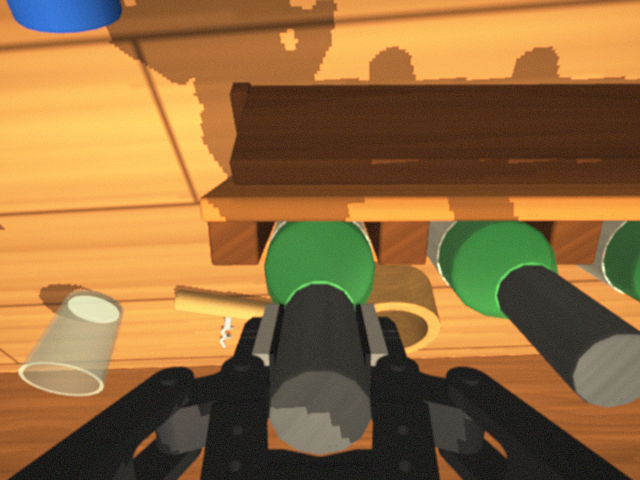

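Call:
{"op": "carry_out", "data": {"rows": [[[15, 0, 0, -5, 0, 0, 0], [15, 0, 0, -12, 0, 0, 0], [15, 0, 0, -25, 0, 0, 0], [15, 0, 0, -40, 0, 0, 0], [15, 0, 0, -60, 0, 0, 0], [15, 0, 0, -80, 0, 0, 0], [15, 0, 0, -100, 0, 0, 0], [15, 0, 0, -120, 0, 0, 0], [15, 0, 0, -140, 0, 0, 0], [15, 0, 0, -155, 0, 0, 0], [15, 0, 0, -160, 0, 0, 0], [15, 0, 0, -160, 0, 0, 0]]]}}

```text
clock: 4.62
position: [510.6, 98.0, 306.3]
tool_rot: [0.035, 0.968, -0.009, 0.25]
wrist_force: [0.1, 0.1, -4.8]
opening: 27.5
```

```bash
python3 look.py 4 wrist side; python3 - <<'E'
from h import *
from plant import env
s=env.state()
Rm,_=tilt_rot(np.radians(-2.1),0)
print(Rm.round(2))
for p in([480,-218,335],[480,-60,335]): print(delta(s,p,Rm))
E
```

```text
4.7167 [-1.08 -0.15  0.56  2.21  0.56  0.7   0.63] [510.8  97.5 304.9] [ 0.3  0.2 -4.9] 27.3
[[-1.    0.04 -0.  ]
 [ 0.04  1.    0.  ]
 [ 0.    0.   -1.  ]]
(array([  -7.6, -317. ,  -29.5]), array([-0.63, 28.89, -2.02]))
(array([   2.4, -159.4,  -35.3]), array([-0.63, 28.89, -2.02]))
```

View pics/side_4.png

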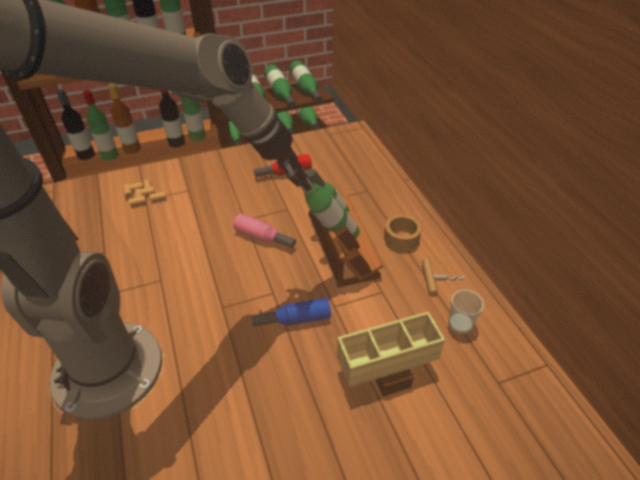

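View pics/wrist_4.png

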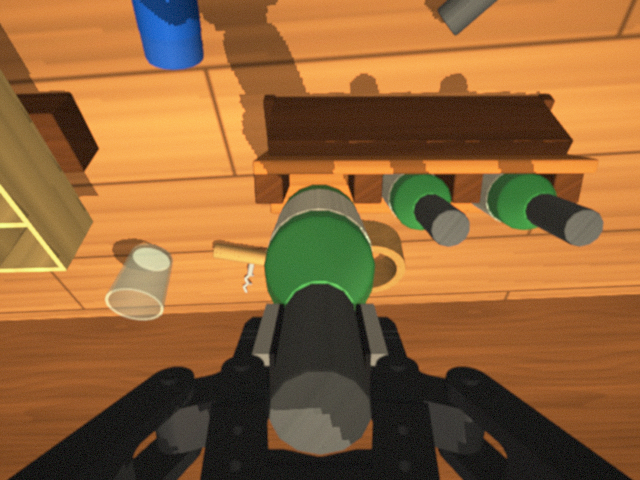

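Call:
{"op": "carry_out", "data": {"rows": [[[15, 0, -10, -3, 0, 1, 0], [15, 0, -25, -6, 0, 3, 0], [15, 0, -45, -9, 0, 5.5, 0], [15, -1, -70, -12, 0, 8, -0.5], [15, -2, -95, -15, 0, 11, -0.7], [15, -3, -120, -18, -0.2, 14, -1], [15, -4, -145, -20, -0.3, 17, -1.2], [15, -4, -170, -22, -0.4, 20, -1.4], [15, -5, -195, -24, -0.5, 23, -1.6], [15, -6, -220, -26, -0.6, 25, -1.8], [15, -6, -245, -27, -0.6, 27, -2], [15, -7, -270, -28, -0.6, 28.5, -2], [15, -7, -290, -29, -0.6, 28.9, -2], [15, -7.5, -305, -29, -0.6, 28.9, -2], [15, -7.5, -313, -29.5, -0.6, 28.9, -2], [15, -7.5, -317, -29.5, -0.6, 28.9, -2], [15, -7.5, -317, -29.5, -0.6, 28.9, -2]]]}}

```text
clock: 6.13
position: [480.2, -218.2, 335.4]
tool_rot: [0.019, 1.0, -0.0, 0.0]
wrist_force: [-0.3, 0.4, -4.4]
opening: 27.1
```

```bash
python3 look.py 5 wrist side top
```

```text
6.2833 [-0.69  0.27  1.22  1.82 -0.27  1.24  2.15] [ 480.9 -216.3  335.6] [ 0.1 -0.  -3.5] 27.1
```

View pics/wrist_5.png

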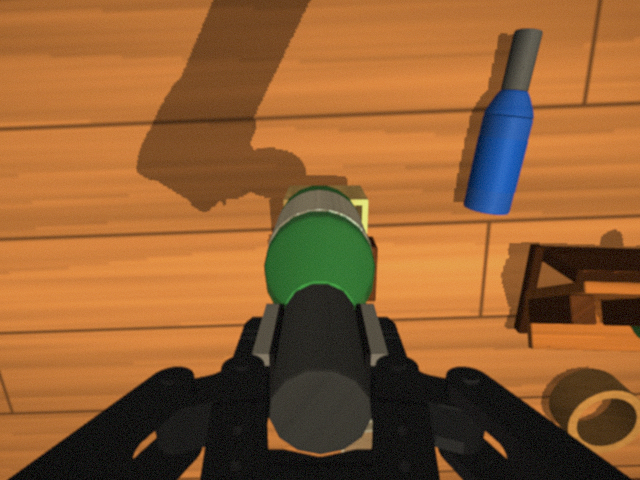

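View pics/side_5.png

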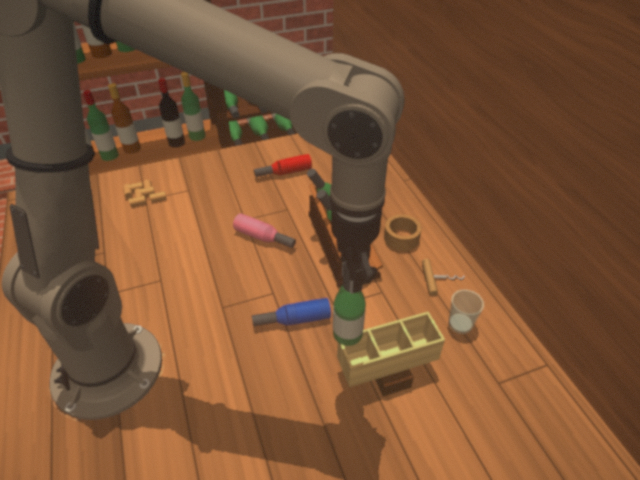

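View pics/top_5.png

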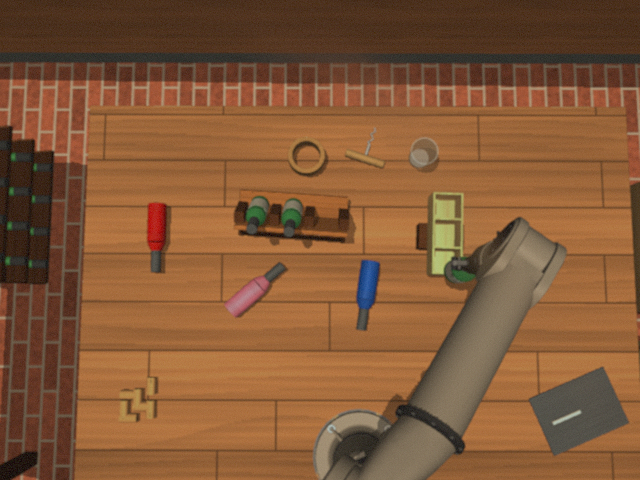

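Call:
{"op": "carry_out", "data": {"rows": [[[15, -10, 10, 0, 0, 0, 0], [15, -25, 30, 0, 0, 0, 0], [15, -45, 50, 0, 0, 0, 0], [15, -65, 75, 0, 0, 0, 0], [15, -80, 95, 0, 0, 0, 0], [15, -88, 103, 0, 0, 0, 0], [15, -90, 105, 0, 0, 0, 0], [15, -90, 105, 0, 0, 0, 0], [15, -90, 105, 0, 0, 0, 0], [15, -90, 105, 0, 0, 0, 0]]]}}

```text
clock: 7.12
position: [573.3, -117.5, 336.2]
tool_rot: [0.02, 1.0, 0.0, 0.001]
wrist_force: [-0.4, -0.4, -4.4]
opening: 27.2
```

```bash
python3 look.py 6 wrist
```

```text
7.1667 [-0.73  0.41  1.14  1.69 -0.39  1.29  2.02] [ 573.4 -117.5  336.2] [-0.5 -0.1 -5. ] 27.4
```

View pics/wrist_6.png

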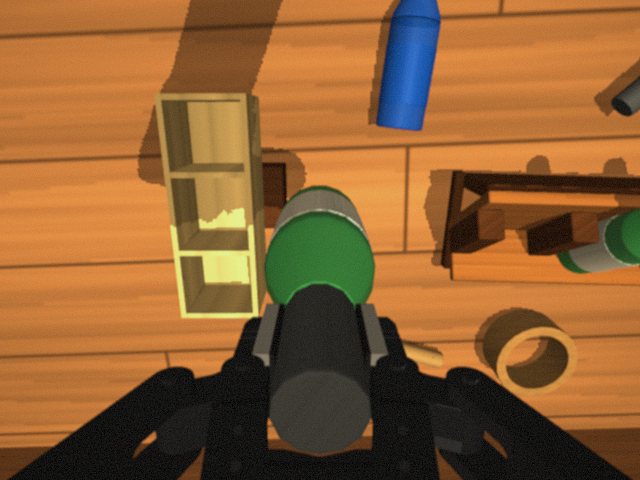

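```bash
python3 - <<'E'
import cv2
t=cv2.imread('pics/wrist_6.png')
a=cv2.resize(t[80:180,145:275],None,fx=5.5,fy=5.5,interpolation=cv2.INTER_CUBIC)
b=cv2.resize(t[230:330,145:275],None,fx=5.5,fy=5.5,interpolation=cv2.INTER_CUBIC)
cv2.imwrite('pics/w6a.png',a);cv2.imwrite('pics/w6b.png',b)
E
```

```text
(no output)
```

View pics/w6a.png

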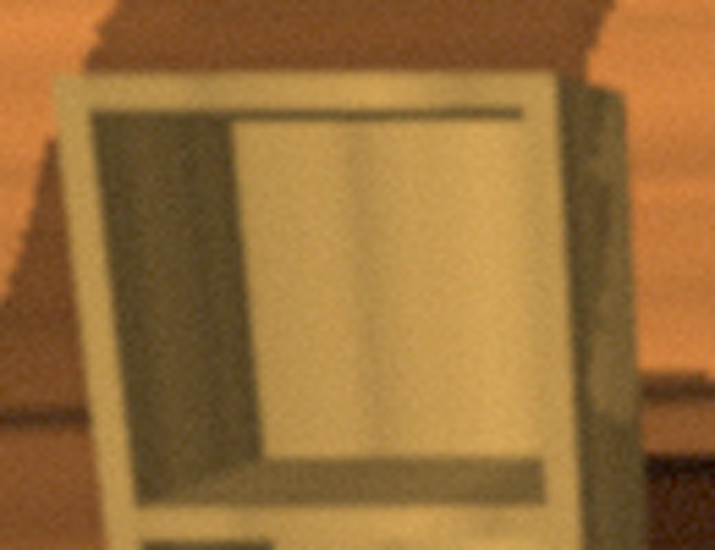

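View pics/w6b.png

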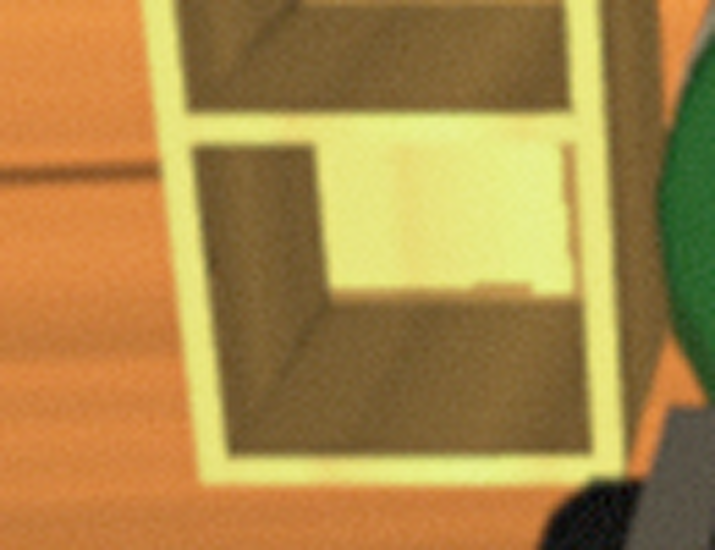

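```bash
cat > boxw.py <<'E'
from h import *
from plant import env,capture
import sys
W=cam(capture("wrist"));s=env.state()
obs=np.array([(181.9,318.5),(258.6,317.6),(155,93.6),(246.5,93.5)])
L=np.array([(104,-38,75),(104,38,75),(-104,-38,75),(-104,38,75.)])
for fz in(1,0):
    f=lambda q:(proj(W,R.from_euler('z',q[3]).apply(L)+[q[0],q[1],45 if fz else q[2]])-obs).ravel()
    r=least_squares(f,[578,-214,45,-.03]);q=r.x;print(q.round(2),np.degrees(q[3]),r.fun.round(2))
print(s["position"])
# held bottle base center expected pixel/outline
R0=R.from_quat(s["tool_rot"])
for off in(-4,0,4):
    a=np.linspace(0,2*np.pi,72);P=np.c_[off+29*np.cos(a),29*np.sin(a),0*a+150]
    px=proj(W,R0.apply(P)+s["position"]);print(off,px.min(0),px.max(0))
E
python3 boxw.py
```

```text
[ 5.7915e+02 -2.1515e+02  4.5300e+01 -4.0000e-02] -2.075577493568598 [ 0.02 -0.67  0.08  0.08 -0.08  0.25 -0.01  0.17]
[ 5.7906e+02 -2.1496e+02  4.5680e+01 -4.0000e-02] -2.08223478275279 [-0.04 -0.43  0.15  0.33 -0.18  0.07  0.08  0.01]
[ 573.5600405  -117.28233757  336.22631782]
-4 [279.95327576 192.29563929] [357.16205877 266.57395903]
0 [279.79676854 186.83535994] [357.32248028 261.72407321]
4 [279.6389711  181.32877688] [357.48422417 256.83544094]
```

```bash
cat > d.py <<'E'
from h import *
from plant import env
import sys
a=[float(v) for v in sys.argv[1:]]  # x y z yawdeg tiltdeg
s=env.state();Rm,_=tilt_rot(np.radians(a[3]),np.radians(a[4]));print(delta(s,a[:3],Rm))
E
python3 d.py 579.1 -215 336 -2.08 0;python3 d.py 579.1 -215 215 -2.08 0
```

```text
(array([ -9.4, -97.4,   0.2]), array([ 0.03,  0.09, -0.16]))
(array([ -9.2, -97.5, 121.2]), array([ 0.03,  0.09, -0.16]))
```

Call:
{"op": "carry_out", "data": {"rows": [[[15, -1, -8, 0, 0, 0, 0], [15, -3, -25, 0, 0, 0, 0], [15, -5, -48, 0, 0, 0, 0], [15, -7, -70, 0, 0, 0, 0], [15, -9, -88, 0, 0, 0, 0], [15, -9.3, -95, 0, 0, 0, 0], [15, -9.3, -97.5, 0, 0, 0, 0], [15, -9.3, -97.5, 0, 0, 0, 0], [15, -9.3, -97.5, 6, 0, 0, 0], [15, -9.3, -97.5, 16, 0, 0, 0], [15, -9.3, -97.5, 26, 0, 0, 0], [15, -9.3, -97.5, 31, 0, 0, 0], [15, -9.3, -97.5, 33, 0, 0, 0], [15, -9.3, -97.5, 33, 0, 0, 0], [15, -9.3, -97.5, 33, 0, 0, 0]]]}}

```text
clock: 8.47
position: [580.2, -213.7, 303.0]
tool_rot: [0.018, 1.0, -0.0, 0.001]
wrist_force: [-0.3, 0.1, -4.1]
opening: 27.3
```

```bash
python3 look.py 7 side wrist;python3 d.py 579.1 -215 215 -2.08 0;python3 -c "
import cv2
a=cv2.imread('pics/side_7.png')[230:400,300:480];cv2.imwrite('pics/c7.png',cv2.resize(a,None,fx=3.5,fy=3.5,interpolation=2))"
```

```text
8.5667 [-0.48  0.5   1.07  1.66 -0.46  1.26  2.21] [ 580.3 -213.9  303.4] [-0.  -0.3 -4.5] 27.4
(array([ 1.4, -1.1, 88.4]), array([-0.01,  0.11, -0.03]))
```

View pics/c7.png

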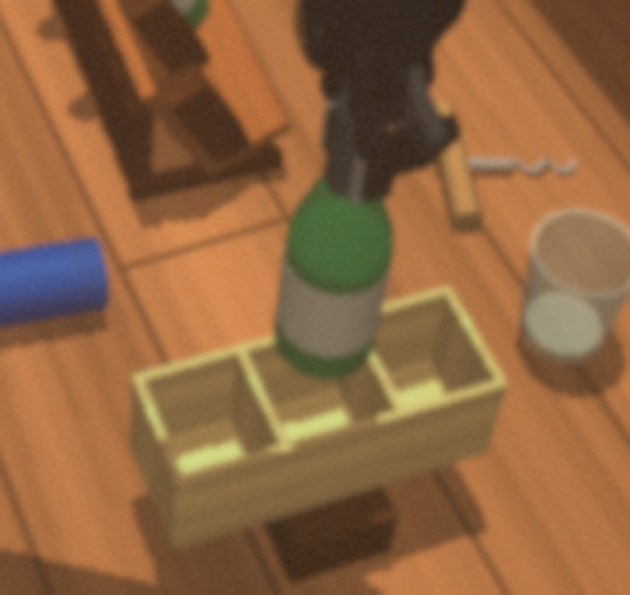

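View pics/wrist_7.png

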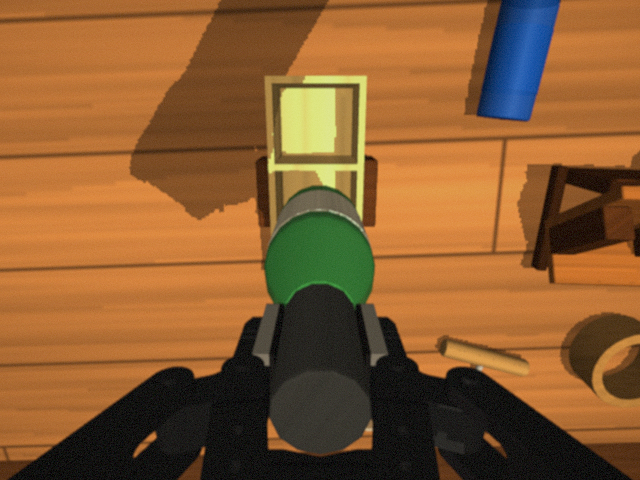

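```bash
python3 - <<'E'
from h import *
from plant import env,capture
S=cam(capture("side"));s=env.state()
L=np.array([(104,38,75),(104,-38,75),(-104,38,75),(-104,-38,75.)])
bs=np.array([(428.3,312),(444.5,339.7),(338.3,337.5),(350.5,368)])
b=bs-proj(S,R.from_euler('z',-2.08,degrees=True).apply(L)+[579.1,-215,45]);print('bias',b,b.mean(0))
R0=R.from_quat(s["tool_rot"]);a=np.linspace(0,2*np.pi,90)
for off in(-3,0,3):
  for z in(147,150,153):
    P=np.c_[off+29*np.cos(a),29*np.sin(a),0*a+z];px=proj(S,R0.apply(P)+s["position"])+b.mean(0)
    print(off,z,'L',px[:,0].min(),'R',px[:,0].max(),'bot',px[:,1].max(), px[px[:,1].argmax()])
E
```

```text
bias [[1.15431144 1.69466989]
 [0.63879151 1.24460476]
 [1.5760954  1.63718333]
 [0.88878611 1.28405092]] [1.06449612 1.46512723]
-3 147 L 380.49865776302477 R 409.2996731977599 bot 339.4759667986165 [396.63697239 339.4759668 ]
-3 150 L 380.3806721089751 R 409.1211018211327 bot 340.3359150589374 [396.48206594 340.33591506]
-3 153 L 380.2631755205846 R 408.94327384381467 bot 341.1922188116082 [396.32781599 341.19221881]
0 147 L 379.1302464889284 R 407.94518668144593 bot 339.8823508595401 [395.24906474 339.88235086]
0 150 L 379.0150239312014 R 407.7693196047542 bot 340.74203816522004 [395.09699907 340.74203817]
0 153 L 378.9002793123992 R 407.5941851721689 bot 341.5980795214522 [394.94557831 341.59807952]
3 147 L 377.75995432837647 R 406.58883032979315 bot 340.28930609014645 [393.85920641 340.28930609]
3 150 L 377.64750256867217 R 406.41567518404713 bot 341.1487308606001 [393.70998964 341.14873086]
3 153 L 377.5355175739596 R 406.24324188060774 bot 342.00450824449865 [393.56140614 342.00450824]
```

Call:
{"op": "carry_out", "data": {"rows": [[[15, 0.7, -1.1, 3, 0, 0, 0], [15, 0.7, -1.1, 12, 0, 0, 0], [15, 0.7, -1.1, 24, 0, 0, 0], [15, 0.7, -1.1, 36, 0, 0, 0], [15, 0.7, -1.1, 48, 0, 0, 0], [15, 0.7, -1.1, 60, 0, 0, 0], [15, 0.7, -1.1, 70, 0, 0, 0], [15, 0.7, -1.1, 78, 0, 0, 0], [15, 0.7, -1.1, 84, 0, 0, 0], [15, 0.7, -1.1, 88, 0, 0, 0], [15, 0.7, -1.1, 91, 0, 0, 0], [15, 0.7, -1.1, 93, 0, 0, 0], [15, 0.7, -1.1, 94, 0, 0, 0], [15, 0.7, -1.1, 94, 0, 0, 0]]]}}

```text
clock: 9.78
position: [579.6, -214.9, 209.1]
tool_rot: [0.018, 1.0, 0.0, 0.001]
wrist_force: [0.5, 0.7, -3.9]
opening: 26.9
```

```bash
python3 look.py 8 side;python3 -c "
import cv2
a=cv2.imread('pics/side_8.png')[230:400,300:480];cv2.imwrite('pics/c8.png',cv2.resize(a,None,fx=3.5,fy=3.5,interpolation=2))"
```

```text
9.8333 [-0.43  0.58  0.99  1.77 -0.55  1.09  2.28] [ 579.7 -214.9  209.2] [ 0.   0.4 -4.1] 27.4
```

View pics/c8.png

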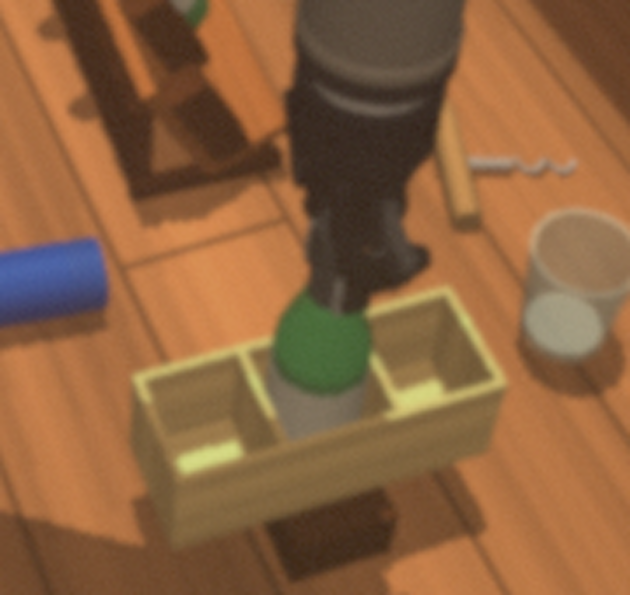

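Call:
{"op": "carry_out", "data": {"rows": [[[15, 0, 0, 2, 0, 0, 0], [15, 0, 0, 4, 0, 0, 0], [15, 0, 0, 5, 0, 0, 0], [15, 0, 0, 6, 0, 0, 0], [15, 0, 0, 6, 0, 0, 0]]]}}

```text
clock: 10.25
position: [579.4, -214.8, 202.7]
tool_rot: [0.018, 1.0, 0.0, 0.0]
wrist_force: [-0.1, 0.3, -4.4]
opening: 27.3
```

Call:
{"op": "carry_out", "data": {"rows": [[[15, 0, 0, 1, 0, 0, 0], [15, 0, 0, 2, 0, 0, 0], [15, 0, 0, 2, 0, 0, 0]]]}}

```text
clock: 10.5
position: [579.4, -214.8, 200.7]
tool_rot: [0.018, 1.0, 0.0, 0.001]
wrist_force: [-0.3, 0.5, -3.6]
opening: 27.0
```

Call:
{"op": "carry_out", "data": {"rows": [[[15, 0, 0, 1, 0, 0, 0], [15, 0, 0, 2, 0, 0, 0], [15, 0, 0, 2, 0, 0, 0]]]}}

```text
clock: 10.75
position: [579.4, -214.8, 198.7]
tool_rot: [0.018, 1.0, 0.0, 0.0]
wrist_force: [0.9, 0.6, -3.9]
opening: 27.5
```

Call:
{"op": "carry_out", "data": {"rows": [[[15, 0, 0, 1, 0, 0, 0], [15, 0, 0, 2, 0, 0, 0], [15, 0, 0, 2, 0, 0, 0]]]}}

```text
clock: 11.0
position: [579.4, -214.8, 196.7]
tool_rot: [0.018, 1.0, 0.0, 0.0]
wrist_force: [-0.8, 0.5, -4.7]
opening: 27.4
```

Call:
{"op": "carry_out", "data": {"rows": [[[15, 0, 0, 1, 0, 0, 0], [15, 0, 0, 1.5, 0, 0, 0], [15, 0, 0, 1.5, 0, 0, 0]]]}}

```text
clock: 11.25
position: [579.7, -215.0, 195.9]
tool_rot: [0.018, 1.0, 0.0, 0.001]
wrist_force: [-0.9, 0.2, 0.0]
opening: 27.5
```

Call:
{"op": "carry_out", "data": {"rows": [[[32, 0, 0, 0, 0, 0, 0], [38, 0, 0, 0, 0, 0, 0], [46, 0, 0, 0, 0, 0, 0], [55, 0, 0, 0, 0, 0, 0], [60, 0, 0, 0, 0, 0, 0], [60, 0, 0, -5, 0, 0, 0], [60, 0, 0, -20, 0, 0, 0], [60, 0, 0, -45, 0, 0, 0], [60, 0, 0, -80, 0, 0, 0], [60, 0, 0, -110, 0, 0, 0], [60, 0, 0, -130, 0, 0, 0], [60, 0, 0, -130, 0, 0, 0]]]}}

```text
clock: 12.25
position: [581.0, -216.6, 330.6]
tool_rot: [0.019, 1.0, -0.001, 0.004]
wrist_force: [-0.3, -0.0, -0.9]
opening: 60.1
```

```bash
python3 look.py 9 side wrist;python3 -c "
import cv2
a=cv2.imread('pics/side_9.png')[230:400,300:480];b=cv2.imread('pics/wrist_9.png');cv2.imwrite('pics/c9.png',cv2.hconcat([cv2.resize(a,(360,340),interpolation=2),cv2.resize(b,(440,340))]))"
python3 - <<'E'
from h import *
from plant import env
s=env.state()
Rm,B=tilt_rot(np.radians(-3.5),np.radians(29))
tcp=np.array([596.5,184.3,151.5])-Rm[:,2]*0
print(delta(s,tcp-Rm[:,2]*150,Rm),tcp-Rm[:,2]*150)
E
```

```text
12.35 [-0.49  0.48  1.08  1.63 -0.44  1.3   2.2 ] [ 579.5 -215.   326.2] [ 0.5  0.  -0.4] 59.9
(array([ 70.6, 401.4,  43.3]), array([  0.36, -28.84,   1.36])) [523.91419711 188.73953789 282.69295607]
```

View pics/c9.png

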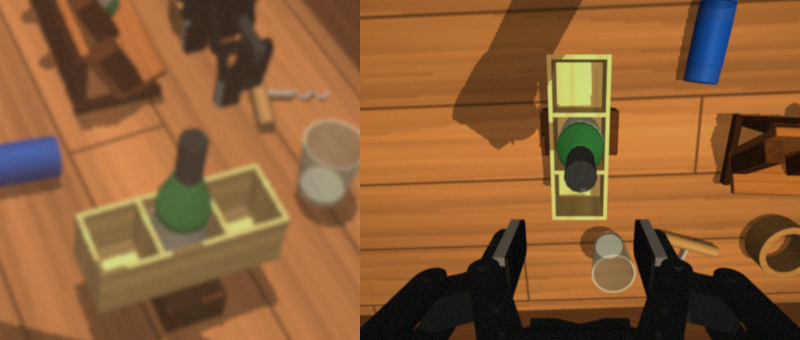

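Call:
{"op": "carry_out", "data": {"rows": [[[70, 10, 20, 0, 0, 0, 0], [70, 20, 50, 0, 0, -3, 0], [70, 35, 90, 10, 0, -8, 0], [70, 50, 130, 15, 0, -14, 0.5], [70, 60, 170, 20, 0, -20, 1], [70, 70, 210, 25, 0, -25, 1.3], [70, 71, 250, 30, 0.3, -28, 1.3], [70, 71, 290, 35, 0.3, -28.8, 1.3], [70, 71, 330, 40, 0.3, -28.8, 1.3], [70, 71, 365, 40, 0.3, -28.8, 1.3], [70, 71, 390, 40, 0.3, -28.8, 1.3], [70, 71, 401, 40, 0.3, -28.8, 1.3], [70, 71, 401, 40, 0.3, -28.8, 1.3], [70, 71, 401, 40, 0.3, -28.8, 1.3]]]}}

```text
clock: 13.52
position: [521.8, 183.2, 284.2]
tool_rot: [0.029, 0.968, -0.008, 0.248]
wrist_force: [1.6, 0.2, 0.4]
opening: 69.9
```

```bash
python3 look.py 10 wrist;python3 -c "
import cv2
a=cv2.imread('pics/wrist_10.png')[130:330,200:500];cv2.imwrite('pics/c10.png',cv2.resize(a,None,fx=2.6,fy=2.6,interpolation=2))"
```

```text
13.5667 [-1.15  0.    0.51  2.15  0.52  0.66  0.51] [521.4 193.6 284.5] [-0.9  8.2  0.6] 69.9
```

View pics/c10.png

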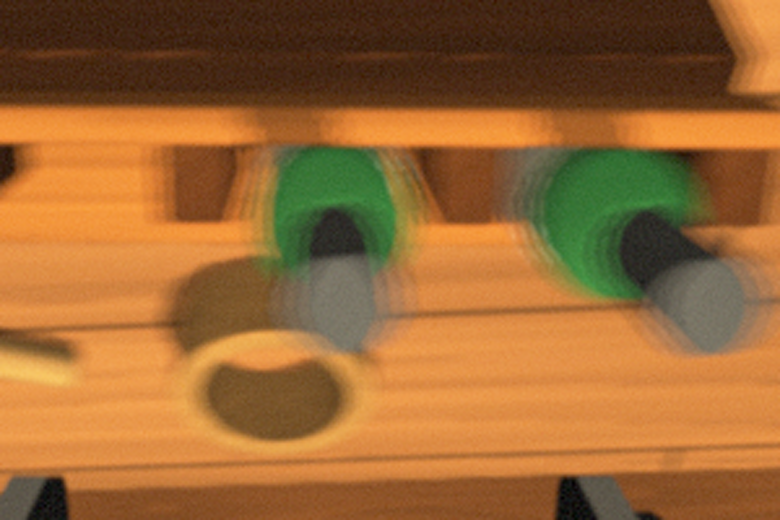

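Motion-blurred; the arm was still settling. Settle and look again.

```bash
python3 look.py 11 wrist wrist;python3 -c "
import cv2
a=cv2.imread('pics/wrist_11.png')[130:330,200:500];cv2.imwrite('pics/c11.png',cv2.resize(a,None,fx=2.6,fy=2.6,interpolation=2))"
python3 - <<'E'
from h import *
from plant import env,capture
s=env.state()
Rm,B=tilt_rot(np.radians(-3.5),np.radians(29))
tcp=np.array([594.6,184.4,155])
print(delta(s,tcp,Rm))
W=cam(capture("wrist"));print('pred mouth',proj(W,[[572.6,186,194.8],np.array([572.6,186,194.8])+4*B[:,2]]))
E
```

```text
13.6667 [-1.15 -0.    0.51  2.15  0.53  0.66  0.52] [522.  185.2 284.2] [0.2 0.6 0.7] 69.9
(array([ -1.3,   3.4, 148.2]), array([ 0.09, -0.21,  0.46]))
pred mouth [[323.76350597 246.17762467]
 [323.84222939 248.15206941]]
```

View pics/c11.png

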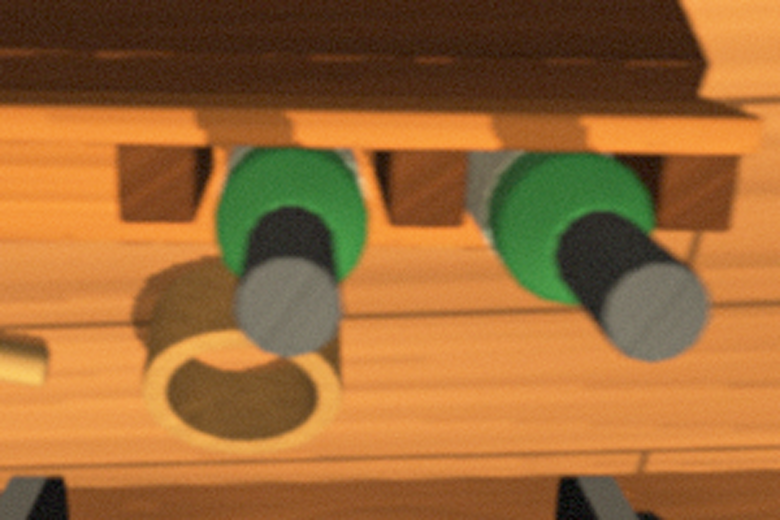

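```bash
cat > m3.py <<'E'
from h import *
from plant import env,capture
import sys
s0=env.state();c=capture("wrist");s=env.state();print(s0["position"],s["position"])
cv2.imwrite(f"pics/wrist_{sys.argv[1]}.png",c["color"][:,:,::-1])
cv2.imwrite('pics/c.png',cv2.resize(c["color"][130:330,200:500,::-1],None,fx=2.6,fy=2.6,interpolation=2))
W=cam(c);m=[float(v) for v in sys.argv[2:5]]
print('pred',(proj(W,m)-[200,130])*2.6)
E
python3 m3.py 12 572.6 186 194.8
```

```text
[522.2325077  182.32404445 284.23320663] [522.50886778 180.74709837 284.46599039]
pred [[334.05172096 301.04957574]]
```

View pics/c.png

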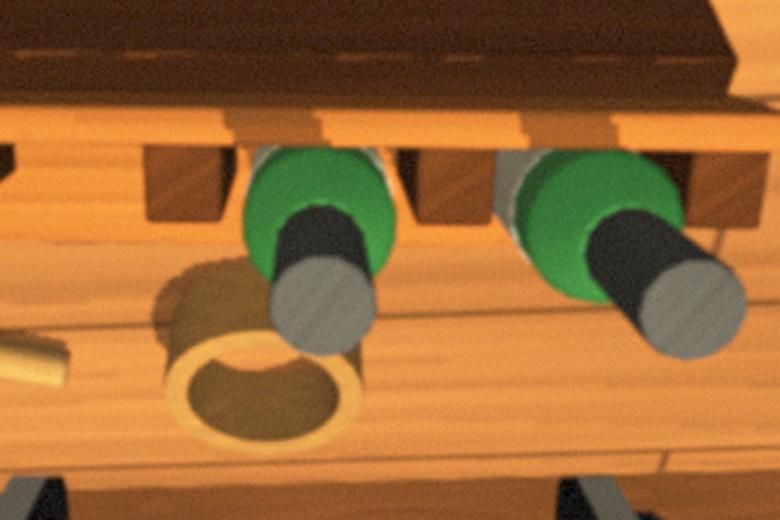

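Call:
{"op": "carry_out", "data": {"rows": [[[70, 0, 0, 0, 0, 0, 0], [70, 0, 0, 0, 0, 0, 0], [70, 0, 0, 0, 0, 0, 0], [70, 0, 0, 0, 0, 0, 0], [70, 0, 0, 0, 0, 0, 0], [70, 0, 0, 0, 0, 0, 0], [70, 0, 0, 0, 0, 0, 0], [70, 0, 0, 0, 0, 0, 0]]]}}

```text
clock: 14.43
position: [523.3, 181.7, 285.8]
tool_rot: [0.029, 0.968, -0.007, 0.249]
wrist_force: [1.0, 0.5, -0.0]
opening: 70.1
```

```bash
python3 m3.py 13 572.6 186 194.8;python3 - <<'E'
from h import *
from plant import env,capture
s=env.state()
Rm,B=tilt_rot(np.radians(-3.5),np.radians(29))
print(delta(s,np.array([594.6,184.4,155]),Rm))
E
```

```text
[523.25159281 181.71707894 285.84921086] [523.28399877 181.69608321 285.84532497]
pred [[335.79654833 292.50354305]]
(array([  1. ,   6.9, 148.9]), array([ 0.07, -0.12,  0.04]))
```

View pics/c.png

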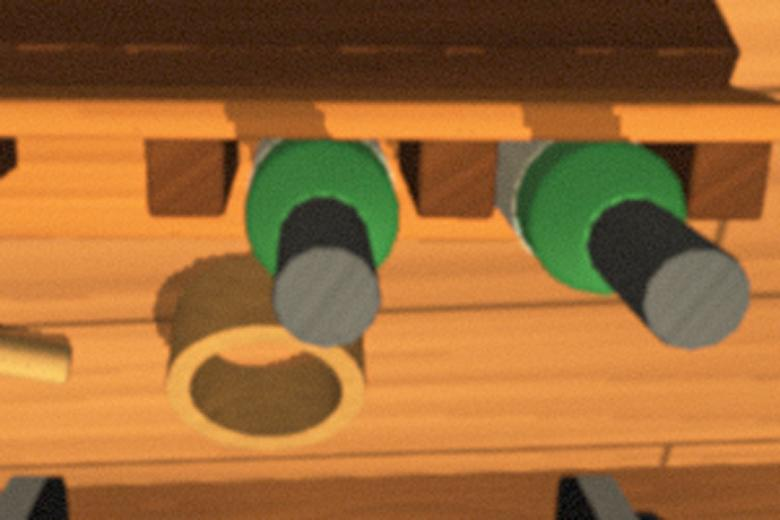

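Call:
{"op": "carry_out", "data": {"rows": [[[70, 0, 2, 12, 0, 0, 0], [70, 1, 4, 35, 0, 0, 0], [70, 1, 4.6, 65, 0, 0, 0], [70, 1, 4.6, 95, 0, 0, 0], [70, 1, 4.6, 120, 0, 0, 0], [70, 1, 4.6, 137, 0, 0, 0], [70, 1, 4.6, 145, 0, 0, 0], [70, 1, 4.6, 149, 0, 0, 0], [70, 1, 4.6, 149, 0, 0, 0], [70, 1, 4.6, 149, 0, 0, 0], [60, 1, 4.6, 149, 0, 0, 0], [15, 1, 4.6, 149, 0, 0, 0], [15, 1, 4.6, 149, 0, 0, 0], [15, 1, 4.6, 149, 0, 0, 0], [15, 1, 4.6, 149, 0, 0, 0], [15, 1, 4.6, 149, 0, 0, 0], [15, 1, 4.6, 149, 0, 0, 0]]], "squeeze": 80}}

```text
clock: 15.9
position: [594.4, 181.7, 155.7]
tool_rot: [0.03, 0.968, -0.007, 0.249]
wrist_force: [-6.5, -1.7, 9.1]
opening: 25.4
```

```bash
python3 look.py 14 wrist
```

```text
15.95 [-0.97  0.34  0.51  2.15  0.38  0.28  0.65] [594.4 181.7 155.6] [-5.4 -1.4  9.3] 25.0
```

View pics/wrist_14.png

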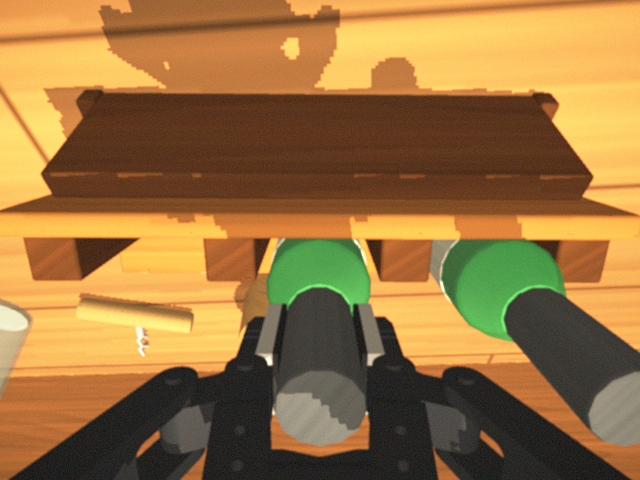

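Call:
{"op": "carry_out", "data": {"rows": [[[15, 0, 0, -5, 0, 0, 0], [15, 0, 0, -12, 0, 0, 0], [15, 0, 0, -25, 0, 0, 0], [15, 0, 0, -40, 0, 0, 0], [15, 0, 0, -60, 0, 0, 0], [15, 0, 0, -80, 0, 0, 0], [15, 0, 0, -100, 0, 0, 0], [15, 0, 0, -120, 0, 0, 0], [15, 0, 0, -140, 0, 0, 0], [15, 0, 0, -158, 0, 0, 0], [15, 0, 0, -172, 0, 0, 0], [15, 0, 0, -180, 0, 0, 0], [15, 0, 0, -180, 0, 0, 0]]]}}

```text
clock: 17.03
position: [507.1, 187.7, 313.6]
tool_rot: [0.029, 0.968, -0.006, 0.249]
wrist_force: [-0.3, -0.2, -2.9]
opening: 25.3
```

```bash
python3 look.py 15 wrist;python3 d.py 575 -110 345 -2.08 0; python3 d.py 520 20 345 -2.08 0
```

```text
17.0833 [-1.21 -0.07  0.52  2.14  0.55  0.76  0.49] [507.2 187.3 312.6] [ 0.2  0.3 -3.7] 25.5
(array([ -90.6, -292.7,   12.3]), array([-0.22, 28.86, -1.32]))
(array([ -35.6, -166.2,  -17.7]), array([-0.22, 28.86, -1.32]))
```

View pics/wrist_15.png

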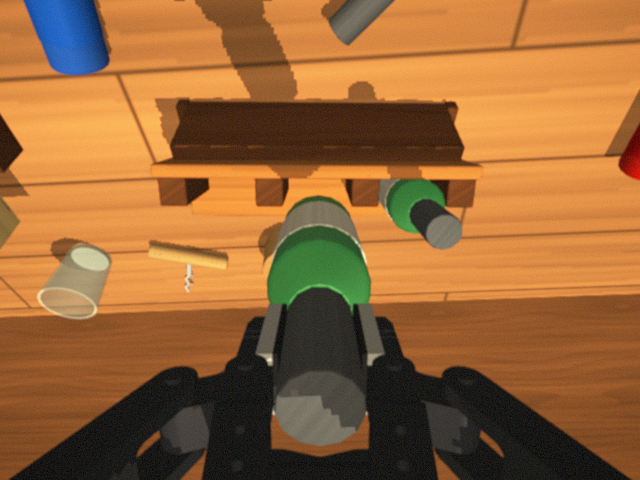

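Call:
{"op": "carry_out", "data": {"rows": [[[15, 0, -10, -3, 0, 1, 0], [15, -4, -28, -8, 0, 3, 0], [15, -8, -50, -12, 0, 6, 0], [15, -14, -75, -15, 0, 9, -0.3], [15, -20, -100, -17, 0, 12, -0.5], [15, -26, -126, -18, 0, 15.5, -0.7], [15, -33, -152, -18, -0.1, 19, -0.9], [15, -41, -178, -15, -0.2, 22, -1], [15, -50, -204, -10, -0.2, 25, -1.2], [15, -60, -230, -5, -0.2, 27, -1.3], [15, -70, -252, 0, -0.2, 28.4, -1.3], [15, -80, -270, 6, -0.2, 28.9, -1.3], [15, -86, -282, 10, -0.2, 28.9, -1.3], [15, -90, -290, 12, -0.2, 28.9, -1.3], [15, -90.5, -293, 12, -0.2, 28.9, -1.3], [15, -90.5, -293, 12, -0.2, 28.9, -1.3], [15, -90.5, -293, 12, -0.2, 28.9, -1.3], [15, -90.5, -293, 12, -0.2, 28.9, -1.3], [15, -90.5, -293, 12, -0.2, 28.9, -1.3]]]}}

```text
clock: 18.67
position: [575.0, -109.1, 345.5]
tool_rot: [0.018, 1.0, -0.0, -0.0]
wrist_force: [-0.2, 0.8, -2.7]
opening: 25.3
```

```bash
python3 look.py 16 wrist; python3 - <<'E'
import cv2
t=cv2.imread('pics/wrist_16.png')
cv2.imwrite('pics/c16.png',cv2.resize(t[60:330,130:400],None,fx=2.2,fy=2.2,interpolation=cv2.INTER_CUBIC))
E
```

```text
18.7167 [-0.67  0.35  1.    1.67 -0.3   1.29  1.92] [ 575.  -109.3  345.6] [ 0.2  1.1 -2.3] 25.7
```

View pics/c16.png

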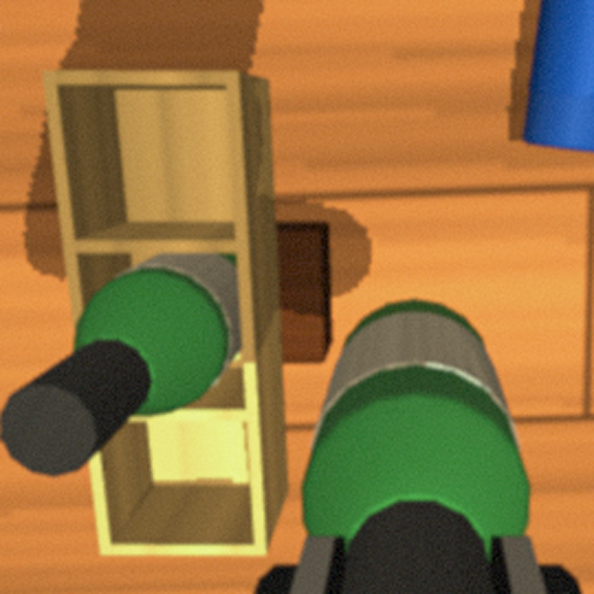

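```bash
sed -i 's/^obs=.*/obs=np.array([(175.5,312.7),(251.4,311.8),(150,91.8),(239.1,91.8)])/; s/off+29\*np.cos(a),29\*np.sin(a),0\*a+150/off+25*np.cos(a),25*np.sin(a),0*a+136/' boxw.py; python3 boxw.py; python3 d.py 648 -217.5 336 -2.08 0
```

```text
[ 5.7873e+02 -2.1542e+02  4.5000e+01 -4.0000e-02] -2.127847846772459 [ 0.46 -1.   -0.22  0.12 -0.2   0.17 -0.01  0.45]
[ 5.7857e+02 -2.1507e+02  4.6200e+01 -4.0000e-02] -2.1399420179023356 [ 0.36 -0.6  -0.1   0.53 -0.36 -0.12  0.14  0.18]
[ 575.00372359 -109.44108198  345.59547418]
-4 [283.11797928 201.50778283] [352.71823055 268.18816912]
0 [282.97076176 195.85365077] [352.86994709 263.10745805]
4 [282.82227408 190.14948045] [353.0229724  257.98413912]
(array([ -76.8, -105.4,    9.7]), array([-0.05, -0.01,  0.02]))
```

Call:
{"op": "carry_out", "data": {"rows": [[[15, -10, 0, 0, 0, 0, 0], [15, -28, -2, 0, 0, 0, 0], [15, -48, -10, 0, 0, 0, 0], [15, -64, -26, 0, 0, 0, 0], [15, -73, -46, 0, 0, 0, 0], [15, -76, -66, 0, 0, 0, 0], [15, -76.8, -84, 0, 0, 0, 0], [15, -76.8, -97, 0, 0, 0, 0], [15, -76.8, -104, 0, 0, 0, 0], [15, -76.8, -105.5, 0, 0, 0, 0], [15, -76.8, -105.5, 0, 0, 0, 0], [15, -76.8, -105.5, 10, 0, 0, 0], [15, -76.8, -105.5, 25, 0, 0, 0], [15, -76.8, -105.5, 40, 0, 0, 0], [15, -76.8, -105.5, 50, 0, 0, 0], [15, -76.8, -105.5, 55, 0, 0, 0], [15, -76.8, -105.5, 55, 0, 0, 0], [15, -76.8, -105.5, 55, 0, 0, 0]]]}}

```text
clock: 20.27
position: [648.1, -218.3, 290.8]
tool_rot: [0.018, 1.0, -0.001, -0.0]
wrist_force: [0.7, 0.1, -2.9]
opening: 25.2
```

```bash
python3 look.py 17 side wrist;python3 d.py 648 -217.6 220 -2.1 0;python3 -c "
import cv2
a=cv2.imread('pics/side_17.png')[230:400,300:480];b=cv2.imread('pics/wrist_17.png');cv2.imwrite('pics/c17.png',cv2.hconcat([cv2.resize(a,(360,340),interpolation=2),cv2.resize(b,(440,340))]))"
```

```text
20.3667 [-0.33  0.58  0.9   1.5  -0.46  1.28  2.15] [ 648.3 -218.9  291.6] [ 0.8  0.5 -3.4] 25.3
(array([ 0.4,  1.5, 71.6]), array([-0.12,  0.05, -0.03]))
```

View pics/c17.png

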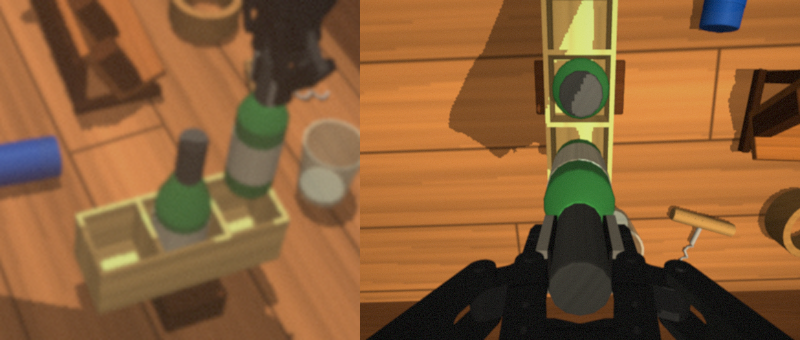

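Call:
{"op": "carry_out", "data": {"rows": [[[15, 0.4, 1, 4, 0, 0, 0], [15, 0.4, 1.2, 14, 0, 0, 0], [15, 0.4, 1.2, 26, 0, 0, 0], [15, 0.4, 1.2, 38, 0, 0, 0], [15, 0.4, 1.2, 50, 0, 0, 0], [15, 0.4, 1.2, 62, 0, 0, 0], [15, 0.4, 1.2, 73, 0, 0, 0], [15, 0.4, 1.2, 82, 0, 0, 0], [15, 0.4, 1.2, 89, 0, 0, 0], [15, 0.4, 1.2, 94, 0, 0, 0], [15, 0.4, 1.2, 97, 0, 0, 0], [15, 0.4, 1.2, 98, 0, 0, 0], [15, 0.4, 1.2, 98, 0, 0, 0]]]}}

```text
clock: 21.45
position: [647.6, -217.8, 192.7]
tool_rot: [0.019, 1.0, -0.001, -0.0]
wrist_force: [-0.5, 0.8, -2.5]
opening: 25.3
```

Call:
{"op": "carry_out", "data": {"rows": [[[15, 0, 0, 1.5, 0, 0, 0], [15, 0, 0, 3, 0, 0, 0], [15, 0, 0, 3, 0, 0, 0]]]}}

```text
clock: 21.7
position: [647.5, -217.6, 189.6]
tool_rot: [0.019, 1.0, -0.001, -0.0]
wrist_force: [-0.4, 1.0, -3.1]
opening: 25.7
```

Call:
{"op": "carry_out", "data": {"rows": [[[15, 0, 0, 1, 0, 0, 0], [15, 0, 0, 2, 0, 0, 0], [15, 0, 0, 2, 0, 0, 0]]]}}

```text
clock: 21.95
position: [647.3, -217.6, 187.4]
tool_rot: [0.019, 1.0, -0.001, -0.0]
wrist_force: [-0.4, 0.6, -2.7]
opening: 25.1
```

Call:
{"op": "carry_out", "data": {"rows": [[[15, 0, 0, 1, 0, 0, 0], [15, 0, 0, 1.5, 0, 0, 0], [15, 0, 0, 1.5, 0, 0, 0]]]}}

```text
clock: 22.2
position: [647.7, -217.8, 186.6]
tool_rot: [0.019, 1.0, -0.001, 0.0]
wrist_force: [-0.3, 0.3, 0.5]
opening: 25.3
```

Call:
{"op": "carry_out", "data": {"rows": [[[31, 0, 0, 0, 0, 0, 0], [37, 0, 0, 0, 0, 0, 0], [46, 0, 0, 0, 0, 0, 0], [55, 0, 0, 0, 0, 0, 0], [60, 0, 0, 0, 0, 0, 0], [60, 0, 0, -5, 0, 0, 0], [60, 0, 0, -20, 0, 0, 0], [60, 0, 0, -45, 0, 0, 0], [60, 0, 0, -80, 0, 0, 0], [60, 0, 0, -110, 0, 0, 0], [60, 0, 0, -130, 0, 0, 0], [60, 0, 0, -137, 0, 0, 0], [60, 0, 0, -137, 0, 0, 0]]]}}

```text
clock: 23.28
position: [648.3, -218.3, 326.2]
tool_rot: [0.019, 1.0, -0.001, 0.002]
wrist_force: [-0.1, 0.1, 0.4]
opening: 60.1
```

```bash
python3 look.py 18 side wrist;python3 -c "
import cv2
a=cv2.imread('pics/side_18.png')[230:400,300:480];b=cv2.imread('pics/wrist_18.png');cv2.imwrite('pics/c18.png',cv2.hconcat([cv2.resize(a,(360,340),interpolation=2),cv2.resize(b,(440,340))]))"
python3 - <<'E'
from h import *
from plant import env
s=env.state()
Rm,B=tilt_rot(np.radians(-3.5),np.radians(29))
tcp=np.array([600.2,272.5,156])
print(delta(s,tcp-Rm[:,2]*150,Rm),tcp-Rm[:,2]*150)
E
```

```text
23.3833 [-0.34  0.56  0.91  1.46 -0.45  1.34  2.13] [ 647.2 -217.1  322.5] [ 0.3 -0.  -0.6] 60.0
(array([137.8, 489.3,  35. ]), array([  0.29, -29.07,   1.36])) [527.61419711 276.93953789 287.19295607]
```

View pics/c18.png

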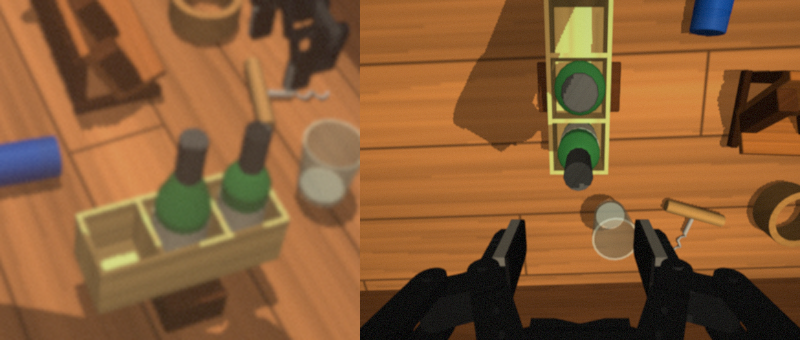

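Call:
{"op": "carry_out", "data": {"rows": [[[70, 5, 12, 0, 0, 0, 0], [70, 15, 35, 0, 0, -2, 0], [70, 30, 65, 3, 0, -5, 0], [70, 45, 98, 5, 0, -9, 0], [70, 60, 132, 10, 0, -13, 0.5], [70, 75, 166, 15, 0, -17, 0.7], [70, 90, 200, 20, 0, -21, 1], [70, 105, 236, 25, 0.2, -24, 1.3], [70, 118, 272, 30, 0.3, -27, 1.3], [70, 128, 308, 34, 0.3, -28.5, 1.3], [70, 134, 344, 35, 0.3, -29, 1.3], [70, 137, 378, 35, 0.3, -29, 1.3], [70, 138, 410, 35, 0.3, -29, 1.3], [70, 138, 438, 35, 0.3, -29, 1.3], [70, 138, 460, 35, 0.3, -29, 1.3], [70, 138, 476, 35, 0.3, -29, 1.3], [70, 138, 486, 35, 0.3, -29, 1.3], [70, 138, 489, 35, 0.3, -29, 1.3], [70, 138, 489, 35, 0.3, -29, 1.3], [70, 138, 489, 35, 0.3, -29, 1.3]]]}}

```text
clock: 25.05
position: [527.5, 274.1, 286.3]
tool_rot: [0.03, 0.968, -0.009, 0.249]
wrist_force: [-0.0, 0.2, 0.6]
opening: 69.7
```

Call:
{"op": "carry_out", "data": {"rows": [[[70, 0, 0, 0, 0, 0, 0], [70, 0, 0, 0, 0, 0, 0], [70, 0, 0, 0, 0, 0, 0], [70, 0, 0, 0, 0, 0, 0], [70, 0, 0, 0, 0, 0, 0], [70, 0, 0, 0, 0, 0, 0]]]}}

```text
clock: 25.55
position: [527.8, 276.1, 287.5]
tool_rot: [0.029, 0.968, -0.008, 0.25]
wrist_force: [-0.2, 0.0, -0.5]
opening: 70.2
```

```bash
python3 m3.py 19 577.7 276.4 195.6;python3 - <<'E'
from h import *
from plant import env,capture
s=env.state();print(s["joints"].round(2))
Rm,B=tilt_rot(np.radians(-3.5),np.radians(29))
print(delta(s,np.array([599.7,274.8,155.8]),Rm))
E
```

```text
[527.84939218 276.08069604 287.501857  ] [527.80792069 276.16156662 287.45477488]
pred [[320.3788745  291.32483024]]
[-1.35  0.11  0.61  2.05  0.47  0.7   0.44]
(array([  0.9,   3.1, 150. ]), array([-0.02, -0.03,  0.06]))
```

View pics/c.png

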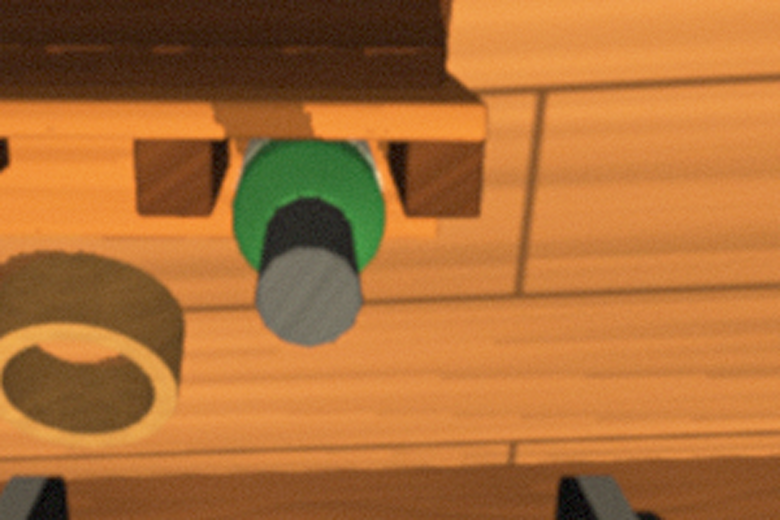

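Call:
{"op": "carry_out", "data": {"rows": [[[70, 0, 0, 12, 0, 0, 0], [70, 1, 0, 35, 0, 0, 0], [70, 1, 0, 65, 0, 0, 0], [70, 1, 0, 95, 0, 0, 0], [70, 1, 0, 120, 0, 0, 0], [70, 1, 0, 137, 0, 0, 0], [70, 1, 0, 146, 0, 0, 0], [70, 1, 0, 150, 0, 0, 0], [70, 1, 0, 150, 0, 0, 0], [70, 1, 0, 150, 0, 0, 0], [60, 1, 0, 150, 0, 0, 0], [15, 1, 0, 150, 0, 0, 0], [15, 1, 0, 150, 0, 0, 0], [15, 1, 0, 150, 0, 0, 0], [15, 1, 0, 150, 0, 0, 0], [15, 1, 0, 150, 0, 0, 0], [15, 1, 0, 150, 0, 0, 0]]], "squeeze": 80}}

```text
clock: 27.02
position: [599.4, 271.6, 156.5]
tool_rot: [0.029, 0.968, -0.008, 0.25]
wrist_force: [-5.9, -2.3, 9.0]
opening: 25.4
```

```bash
python3 look.py 20 wrist
```

```text
27.0667 [-1.13  0.42  0.55  2.05  0.32  0.35  0.58] [599.4 271.6 156.5] [-6.9 -1.4  8.2] 25.7
```

View pics/wrist_20.png

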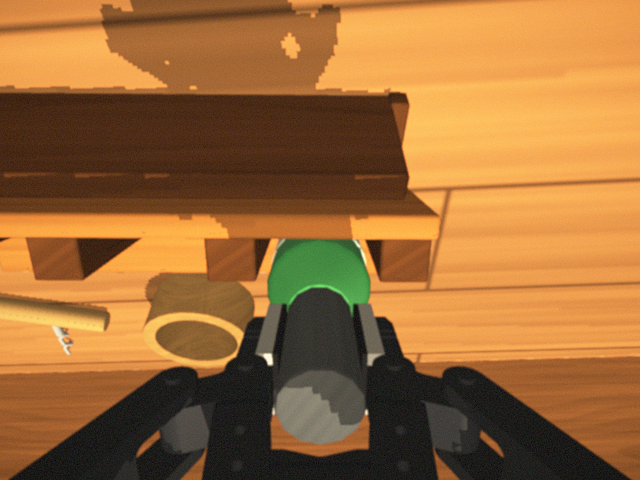

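Call:
{"op": "carry_out", "data": {"rows": [[[15, 0, 0, -5, 0, 0, 0], [15, 0, 0, -12, 0, 0, 0], [15, 0, 0, -25, 0, 0, 0], [15, 0, 0, -40, 0, 0, 0], [15, 0, 0, -60, 0, 0, 0], [15, 0, 0, -80, 0, 0, 0], [15, 0, 0, -100, 0, 0, 0], [15, 0, 0, -120, 0, 0, 0], [15, 0, 0, -140, 0, 0, 0], [15, 0, 0, -158, 0, 0, 0], [15, 0, 0, -172, 0, 0, 0], [15, 0, 0, -180, 0, 0, 0], [15, 0, 0, -180, 0, 0, 0]]]}}

```text
clock: 28.15
position: [511.7, 277.8, 314.2]
tool_rot: [0.029, 0.968, -0.007, 0.25]
wrist_force: [0.6, -0.6, -3.0]
opening: 25.3
```

```bash
python3 look.py 21;python3 d.py 575 -105 350 -2.08 0; python3 d.py 510 -105 350 -2.08 0
```

```text
28.15 [-1.41  0.05  0.62  2.04  0.5   0.78  0.41] [511.7 277.8 314.2] [ 0.6 -0.6 -3. ] 25.3
(array([ -92.7, -378.4,    9.8]), array([-0.25, 28.96, -1.3 ]))
(array([ -35.9, -382.2,  -21.6]), array([-0.25, 28.96, -1.3 ]))
```

Call:
{"op": "carry_out", "data": {"rows": [[[15, 0, -10, -3, 0, 1, 0], [15, -2, -28, -8, 0, 3, 0], [15, -5, -50, -12, 0, 6, 0], [15, -8, -76, -15, 0, 9, -0.3], [15, -11, -104, -18, 0, 12, -0.5], [15, -14, -132, -20, 0, 15, -0.7], [15, -17, -160, -22, -0.1, 18, -0.9], [15, -20, -188, -23, -0.2, 21, -1], [15, -23, -216, -23, -0.2, 24, -1.2], [15, -26, -244, -23, -0.2, 26.5, -1.3], [15, -29, -272, -22, -0.2, 28.2, -1.3], [15, -32, -300, -22, -0.2, 29, -1.3], [15, -34, -326, -22, -0.2, 29, -1.3], [15, -36, -348, -22, -0.2, 29, -1.3], [15, -36, -365, -22, -0.2, 29, -1.3], [15, -36, -376, -22, -0.2, 29, -1.3], [15, -36, -382, -22, -0.2, 29, -1.3], [15, -36, -382, -22, -0.2, 29, -1.3], [15, -36, -382, -22, -0.2, 29, -1.3], [15, -36, -382, -22, -0.2, 29, -1.3]]]}}

```text
clock: 29.82
position: [510.3, -104.1, 349.9]
tool_rot: [0.018, 1.0, -0.002, -0.001]
wrist_force: [-0.4, 0.1, -3.1]
opening: 25.7
```

```bash
python3 look.py 22 wrist; python3 - <<'E'
import cv2
t=cv2.imread('pics/wrist_22.png')
cv2.imwrite('pics/c22.png',cv2.resize(t[100:370,130:400],None,fx=2.2,fy=2.2,interpolation=cv2.INTER_CUBIC))
E
```

```text
29.8667 [-0.83  0.17  1.05  1.81 -0.15  1.25  1.81] [ 510.4 -104.   349.9] [ 0.   0.3 -3.9] 25.5
```

View pics/c22.png

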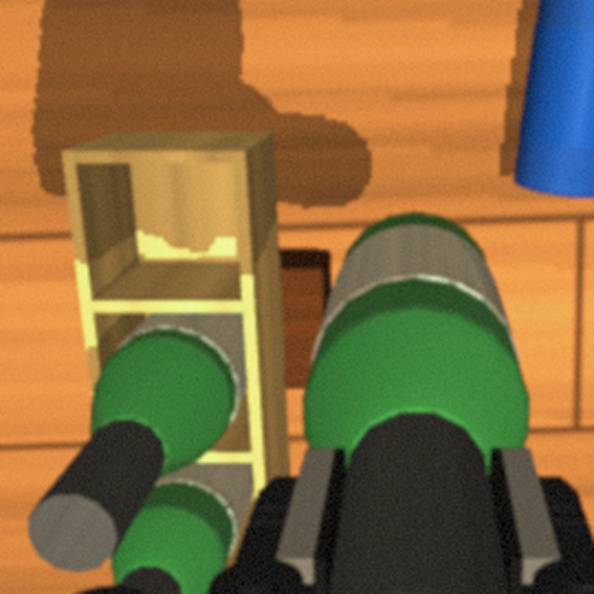

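```bash
python3 - <<'E'
from h import *
from plant import env,capture
W=cam(capture("wrist"));s=env.state();print(s["position"])
L=np.array([(-104,-38,75),(-104,38,75.)])
print(proj(W,R.from_euler('z',-2.1,degrees=True).apply(L)+[578.9,-215.1,45.]))
E
python3 d.py 510.1 -212.6 345 -2.08 0
```

```text
[ 510.40581931 -104.11209509  350.02389736]
[[158.76188015 168.40396443]
 [242.04658734 168.61741566]]
(array([  -3.6, -108.4,    5.4]), array([-0.18, -0.04,  0.03]))
```

Call:
{"op": "carry_out", "data": {"rows": [[[15, 0, -8, 0, 0, 0, 0], [15, -1, -25, 0, 0, 0, 0], [15, -2, -46, 0, 0, 0, 0], [15, -3, -68, 0, 0, 0, 0], [15, -3.6, -87, 0, 0, 0, 0], [15, -3.6, -100, 0, 0, 0, 0], [15, -3.6, -106, 0, 0, 0, 0], [15, -3.6, -108.4, 0, 0, 0, 0], [15, -3.6, -108.4, 0, 0, 0, 0], [15, -3.6, -108.4, 10, 0, 0, 0], [15, -3.6, -108.4, 25, 0, 0, 0], [15, -3.6, -108.4, 40, 0, 0, 0], [15, -3.6, -108.4, 52, 0, 0, 0], [15, -3.6, -108.4, 58, 0, 0, 0], [15, -3.6, -108.4, 60, 0, 0, 0], [15, -3.6, -108.4, 60, 0, 0, 0], [15, -3.6, -108.4, 60, 0, 0, 0]]]}}

```text
clock: 31.33
position: [510.0, -214.0, 291.0]
tool_rot: [0.019, 1.0, -0.002, 0.0]
wrist_force: [-0.4, 0.0, -3.5]
opening: 25.5
```

```bash
python3 look.py 23 side wrist;python3 d.py 510.1 -212.6 192 -2.1 0;python3 -c "
import cv2
a=cv2.imread('pics/side_23.png')[230:400,300:480];b=cv2.imread('pics/wrist_23.png');cv2.imwrite('pics/c23.png',cv2.hconcat([cv2.resize(a,(360,340),interpolation=2),cv2.resize(b,(440,340))]))"
```

```text
31.4333 [-0.52  0.33  1.02  1.82 -0.31  1.16  2.14] [ 510.1 -214.2  291.3] [ 0.5 -0.1 -3.1] 25.6
(array([ 0.2,  1.9, 99.3]), array([-0.2 ,  0.05, -0.06]))
```

View pics/c23.png

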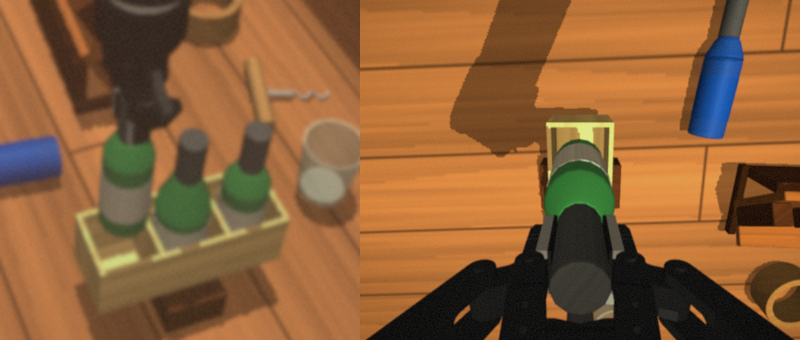

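Call:
{"op": "carry_out", "data": {"rows": [[[15, 0, 1, 4, 0, 0, 0], [15, 0, 1.5, 14, 0, 0, 0], [15, 0, 1.5, 26, 0, 0, 0], [15, 0, 1.5, 38, 0, 0, 0], [15, 0, 1.5, 50, 0, 0, 0], [15, 0, 1.5, 62, 0, 0, 0], [15, 0, 1.5, 73, 0, 0, 0], [15, 0, 1.5, 82, 0, 0, 0], [15, 0, 1.5, 89, 0, 0, 0], [15, 0, 1.5, 94, 0, 0, 0], [15, 0, 1.5, 97, 0, 0, 0], [15, 0, 1.5, 98, 0, 0, 0], [15, 0, 1.5, 98, 0, 0, 0]]]}}

```text
clock: 32.52
position: [509.8, -212.9, 192.7]
tool_rot: [0.019, 1.0, -0.002, -0.0]
wrist_force: [0.2, -0.1, -3.4]
opening: 25.0
```

Call:
{"op": "carry_out", "data": {"rows": [[[15, 0, 0, 1.5, 0, 0, 0], [15, 0, 0, 3, 0, 0, 0], [15, 0, 0, 3, 0, 0, 0]]]}}

```text
clock: 32.77
position: [509.7, -212.7, 189.6]
tool_rot: [0.019, 1.0, -0.002, -0.0]
wrist_force: [0.3, 0.7, -3.4]
opening: 25.2
```

Call:
{"op": "carry_out", "data": {"rows": [[[15, 0, 0, 1, 0, 0, 0], [15, 0, 0, 1.5, 0, 0, 0], [15, 0, 0, 1.5, 0, 0, 0]]]}}

```text
clock: 33.02
position: [509.7, -212.7, 188.0]
tool_rot: [0.019, 1.0, -0.002, -0.0]
wrist_force: [0.1, -0.4, -2.5]
opening: 25.6
```

Call:
{"op": "carry_out", "data": {"rows": [[[15, 0, 0, 0.7, 0, 0, 0], [15, 0, 0, 1.2, 0, 0, 0], [15, 0, 0, 1.2, 0, 0, 0]]]}}

```text
clock: 33.27
position: [510.1, -213.1, 187.9]
tool_rot: [0.019, 1.0, -0.001, 0.0]
wrist_force: [-2.1, 2.1, 6.0]
opening: 25.5
```

Call:
{"op": "carry_out", "data": {"rows": [[[15, 0, 0, -0.6, 0, 0, 0], [15, 0, 0, -0.6, 0, 0, 0]]]}}

```text
clock: 33.43
position: [509.9, -213.0, 187.9]
tool_rot: [0.019, 1.0, -0.002, 0.0]
wrist_force: [-0.9, 0.3, 2.3]
opening: 25.2
```

```bash
python3 look.py 24 side;python3 -c "
import cv2
a=cv2.imread('pics/side_24.png')[230:400,300:480];cv2.imwrite('pics/c24.png',cv2.resize(a,None,fx=3.5,fy=3.5,interpolation=2))"
```

```text
33.4833 [-0.42  0.45  0.92  1.94 -0.44  0.96  2.25] [ 509.9 -213.   187.9] [-1.1  0.3  2.9] 25.5
```

View pics/c24.png

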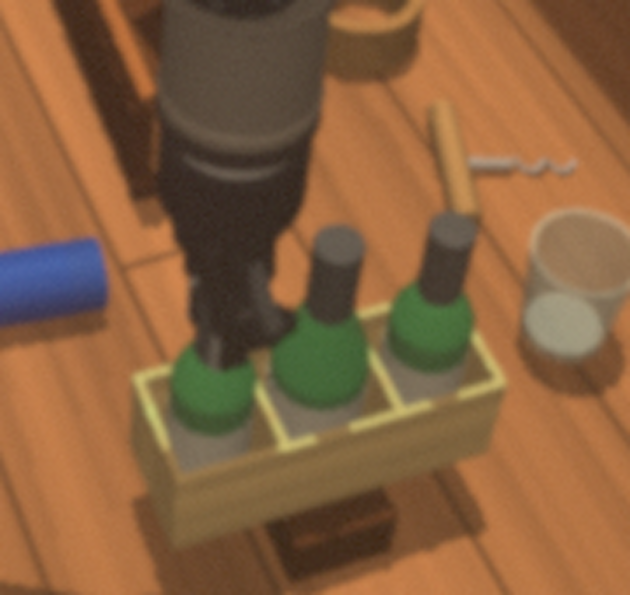

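Call:
{"op": "carry_out", "data": {"rows": [[[31, 0, 0, 0, 0, 0, 0], [37, 0, 0, 0, 0, 0, 0], [46, 0, 0, 0, 0, 0, 0], [55, 0, 0, 0, 0, 0, 0], [60, 0, 0, 0, 0, 0, 0], [60, 0, 0, -5, 0, 0, 0], [60, 0, 0, -20, 0, 0, 0], [60, 0, 0, -45, 0, 0, 0], [60, 0, 0, -80, 0, 0, 0], [60, 0, 0, -110, 0, 0, 0], [60, 0, 0, -130, 0, 0, 0], [60, 0, 0, -140, 0, 0, 0], [60, 0, 0, -140, 0, 0, 0], [60, 0, 0, -140, 0, 0, 0], [60, 0, 0, -140, 0, 0, 0]]]}}

```text
clock: 34.73
position: [509.1, -211.7, 326.0]
tool_rot: [0.019, 1.0, -0.001, -0.001]
wrist_force: [-0.1, 0.8, -0.2]
opening: 60.0
```

```bash
python3 look.py 25 side wrist top;python3 -c "
import cv2
a=cv2.imread('pics/side_25.png')[230:400,300:480];b=cv2.imread('pics/wrist_25.png');cv2.imwrite('pics/c25.png',cv2.hconcat([cv2.resize(a,(360,340),interpolation=2),cv2.resize(b,(440,340))]))"
```

```text
34.8833 [-0.55  0.3   1.05  1.78 -0.27  1.23  2.1 ] [ 509.1 -212.   326.2] [ 0.2 -0.2 -0.4] 60.3
```

View pics/c25.png

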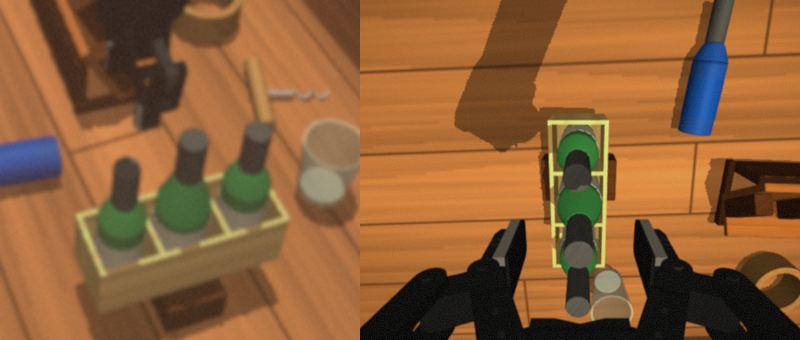

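View pics/top_25.png

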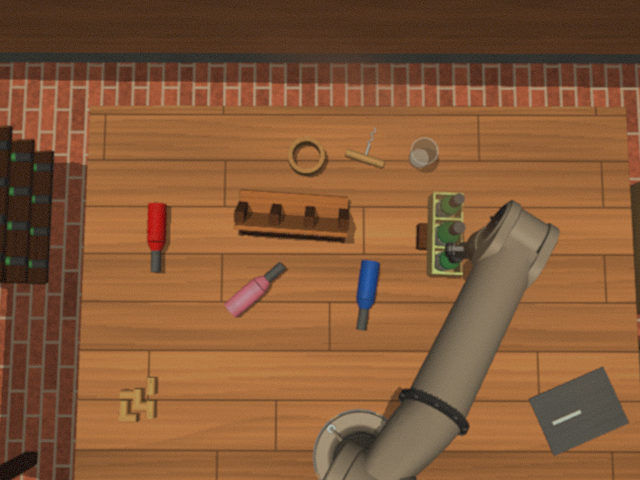

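```bash
python3 -c "
from plant import env
print(env.sign_off())"
```

```text
the job is handed in; nothing more can be done
None
```

The three green bottles are packed upright in the light box, and I handed the job in at about 35 s of the 72 s. The stout one went into the middle cell first, then a slim one into the far cell and a slim one into the near cell.

**Last checks:** The side, wrist and top pictures show three upright bottles and a level box on its block. The tape, corkscrew, tumbler and the blue, pink and red look-alikes are where they were. The arm was about 75 mm above the bottle mouths and the wrist force was near zero. I measured the box just before the last placing and it had not moved. After the last release I checked it only by eye.

**What disagreed:**
- The top and side cameras put things 3–4 mm off in y from the wrist camera, so I used the wrist camera for grasping and placing.
- The stout bottle sat about 4 mm higher along its axis than I had estimated.
- The last slim bottle touched down with about 9 N of pressure (reading +6 N, against about −3.4 N while hanging). I eased that off before letting go.

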